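Click the lab marker ready and lean it in its rest

ROBOT

A 6-joint arm with a two-finger parallel gripper is mounted at the origin on the work surface. World frame = base frame: x ahead of the robot, y to its left, z up, the work surface at z = 0. Lengths are in m, angles in rad, forces in N, time in s.
With the tool pointing down it reaches from about 0.35 to 0.975 m from the base axis. Payload 4.9 kg.
Tool frame: the origin (TCP) lies on the centre line of the jaws, within the pads' length; the fingertips stand 11 mm ahead of it and the grasp point (between the pads) lies 8 mm behind it; z points along the fingers, y is the direction in which the jaws open and shut (so a half turn about z gives the same grasp; the last joint's range is limited). The gripper opens to 85 mm and grips with 20 to 120 N. Pads are 22 mm wide; open, the fingers measure 114 mm over their backs; the gripper's body (76 mm by 85 mm) begins 54 mm behind the grasp point. The pads swing forward as they close: fully open they stand 13 mm farther back than shut.
Start: joints at [0.986, 0.053, 1.613, -0, 1.476, -0.119], TCP at [0.281, 0.558, 0.211] pointing down, gripper open.
Joint ranges: [-3.01, 3.01], [-1.01, 2.22], [0.06, 2.58], [-1.02, 4.17], [0.09, 2.62], [-3.14, 3.14]. Speed limits (rad/s): [2.57, 2.57, 3.14, 3.14, 3.14, 3.14].

INTERFACE

Orientations are given as a rotation vector (axis times angle).
In Python, from station import ctrl gives the robot as it stands.
- The arm moves only by the tool send_rows, never from a script. Its argument "series" is a list of rows, each an object of numbers: "tx", "ty", "tz": the shift along the tool's x, y, z in cm; "wx", "wy", "wz": the turn, a rotation vector about the tool's x, y, z in rad; "jaw": the closure, from 0 (fully open) to 1 (shut). In form: [{"tx": .., "ty": .., "tz": .., "wx": .., "wy": .., "wz": .., "jaw": ..}, ...]. A call has 1 to 5 rows; each row shifts and turns the pose as measured when the row begins, along the tool's axes as they then stand; what a row does not reach is not made up. A row lasts 1/8 s, in which the tool goes at most 62.5 mm and 10.7 degrees, less where a joint would pass 70% of its speed; a pose out of reach is approached as far as the arm can. A call is refused whole if a number of a shift passes 6.25 or a number of a turn 0.188, either way. A call with a gripper value outside its range is refused whole. The fingers move at their own pace and stop on an object; "squeeze" is the grip in N (left out, the last holds). Time passes only in rows, so rows that do not move let the fingers close. It gives the time, the measured TCP pose, the force and the opening at its end, in the units of the state.
- ctrl.get_obs(): the state, without advancing time (a new reading comes with each control period).
- ctrl.get_image(name): name is "side" or "top" or "wrist"; returns the picture (480x640x3 uint8, red, green, blue); there is no depth.
- ctrl.camera_info(name): a dict with "mtx" (3x3 intrinsics, pixels), "R" (3x3) and "t" (3): a world point X has camera coordinates R X + t. Camera axes: x right, y down, z forward; pixel columns grow to the right and rows downward; lengths in m; the calibration is good to about 2 mm. A picture is of the moment at which its call begins: read the wrist's pose just before it. camera_info takes no time and is no camera call; for the wrist camera it gives the pose at the moment of the call.
- ctrl.finish_job(): hands the job in, once; it reports no verdict.
The state is a dict: "t": time; "q": joint angles; "dq": joint speeds; "effort": joint torques, N m; "tool_pos": TCP position; "tool_rot": TCP orientation; "contact_force": force on the tool from outside, world axes, zero at the start; "wrist_torque": the same for the moment, N m; "opening": finger opening in m.
Only numpy, scipy, OpenCV 4.12 (cv2) and the standard library are available. Lean on these libraries where they do the work, as an engineer would, in place of code of your own. Each camera call takes 0.05 s, during which the arm holds its last target.

TASK

Get the blue marker ready for labelling the glassware: take it out of the white sloping rack, hold it upright and push its black button end straight down on the bare bench top until it is fully in (it stays in), so that the writing tip comes out at the other end. Then lean it, tip up, in the yellow sloping rest with its button end on the foot ledge, without dropping it, let go and back off. Click it only on the bench, and leave the red marker, beaker, dishes and soap bottle where they are.

Things in the scene. Friction and masses are not known exactly. Their poses are not given: they have to be found in the camera images.
- bare_bench (a point): A point on the black bench top (height 0, fixed), straight ahead of the robot between the rack and the rest; within 50 mm of it the bench is always bare. Upright axes, as the robot base. The bench is hard and level everywhere.
- blue_marker: Fat retractable marker, 82 g: blue barrel 24 x 24 mm, white cone nose, black button 16 mm across at the other end. Origin: centre of the barrel's button-end face. z: along the barrel to the nose; x, y: square to its flat sides (steel clip at +x, look only). Barrel with grey band: z 0 to 116 mm, nose to 134, tip to 144 once clicked. The button sticks out 14 mm below the origin, 4 mm once clicked.
- blue_button (a joint): How far the blue marker's button is pushed in, m: 0 out, 0.010 fully in. A push-lock button: it takes a steady push of about 6 N to move it all the way, and stays where it is left; the stop at full depth is hard.
- blue_button_end (a point): Centre of the outer end face of the blue marker's button (moves with it); axes as the marker's. At the start it stands on the foot ledge of one of the rack's channels, nose up: the marker's z is 30 degrees from vertical, leaning towards the robot, its -x side on the back plate, its y level across the channel. From z = 75 mm up the barrel stands free of the rack, to be gripped across y.
- red_marker: The same kind of marker in red, leaning in the rack's other channel, 80 mm beside the blue one; axes and sizes as the blue marker. Bystander.
- rack: White fixed rack for 2 markers, base 100 (x) x 150 (y) x 8 mm, 95 mm high; origin: centre of its underside. Channels at y = -40 and +40 mm, 30 degrees from vertical, rising to its -x side (towards the robot): back plate with 12 mm high cheeks 32 mm apart, a foot ledge, open at the top end and the upper (+x) side. Above the ledge the plate is 89 mm long, the cheeks 69. Either marker may be in either.
- rest: Yellow fixed rest with one channel exactly like the rack's, empty at the start; base 100 (x) x 75 (y) x 8 mm, 95 mm high; origin: centre of its underside; the channel rises to its -x side, towards the robot.
- rest_seat (a point): Where the clicked marker's origin lies when it leans properly in the yellow rest: middle of the channel, 4 mm up the slope from the top of the foot ledge, 12 mm off the back plate. z: up the slope along the channel (30 degrees from vertical, towards the robot); x: square away from the back plate; y: level, across the channel.
- beaker: Glass beaker, 68 mm across, 90 mm high, standing mouth up beyond the rest; origin at the centre of its underside. Bystander.
- dishes: Stack of clear round dishes, 94 mm across, 44 mm high, beside the rest on its -y side; origin at the centre of its underside. Bystander.
- soap: Green pump bottle, 72 mm across, 169 mm high, beyond the rack; origin at the centre of its underside. Bystander.
Not all that is in view belongs to the job. Several things have the shape of the blue_marker; the one meant has the colours described above.

How it is judged:
By the outcome, as a careful person would: the job done as asked, in the order asked, and still so for the second after the job is handed in, with the robot touching nothing.
It also fails if it takes over 61 s, if anything falls off the work surface, if the arm or the gripper's body presses on something with over 40 N, if the wrist force passes 120 N, or if a joint passes its speed limit or range.

## Working session

There is one attempt and no reset: what is moved stays moved. The work goes in short steps, Python scripts to look and compute and a tool call to move; the robot and the scene stay as the last step left them, time stands still between calls to the robot, and variables do not carry over. Pictures are saved under pics/ and viewed, and the job is handed in when it is done.

Besides the shell and the picture viewer there is one more tool, called after "Emit:" as name(argument=value, ...), one argument or row to a line, values as JSON. send_rows: Moves the arm, as the interface text tells. Its arguments: {"type":"object","properties":{"series":{"type":"array"},"squeeze":{"type":"number"}},"required":["series"]}

```bash
mkdir -p pics; ls; python3 - <<'E'
from station import ctrl
import cv2
print(ctrl.get_obs())
for n in ["side","top","wrist"]:
    print(n,ctrl.camera_info(n))
    im=ctrl.get_image(n); cv2.imwrite(f"pics/{n}0.png",im[:,:,::-1])
E
```

```text
pics
{'t': 0.0, 'q': array([ 9.85974643e-01,  5.33427038e-02,  1.61428813e+00, -6.92095900e-06,
        1.47599871e+00, -1.18993462e-01]), 'dq': array([ 0.00081153, -0.00018816, -0.00022234,  0.00191606, -0.00226734,
       -0.00133932]), 'effort': array([-2.02493924e-03, -3.93673217e+01, -3.70185471e+01, -2.76090259e-04,
        7.16859824e-03, -3.36882010e-05]), 'tool_pos': array([0.28035696, 0.55785188, 0.20977534]), 'tool_rot': array([-7.24961422e-01, -3.05608508e+00,  3.00653807e-03]), 'contact_force': array([-0.05352047,  0.0021157 , -0.29991936]), 'wrist_torque': array([-0.00710648,  0.04266407,  0.01101005]), 'opening': 0.0857071391214912}
side {'mtx': array([[516.57769484,   0.        , 309.59711082],
       [  0.        , 516.57769484, 246.46345286],
       [  0.        ,   0.        ,   1.        ]]), 'R': array([[ 0.82556161, -0.5641945 ,  0.0115148 ],
       [-0.35218487, -0.53106585, -0.77067171],
       [ 0.44092386,  0.63218164, -0.63712835]]), 't': array([-0.51887946,  0.25228048,  0.57875522])}
top {'mtx': array([[461.50977766,   0.        , 316.22063132],
       [  0.        , 461.50977766, 235.83143193],
       [  0.        ,   0.        ,   1.        ]]), 'R': array([[ 0.0024646 , -0.9991912 ,  0.04013576],
       [-0.99799958, -0.00499319, -0.06302312],
       [ 0.06317255, -0.03990015, -0.9972047 ]]), 't': array([-0.03923919,  0.60518995,  0.8487338 ])}
wrist {'mtx': array([[432.34133637,   0.        , 318.9795203 ],
       [  0.        , 432.34133637, 237.73667372],
       [  0.        ,   0.        ,   1.        ]]), 'R': array([[ 0.44902152,  0.89351958, -0.0015593 ],
       [ 0.85718094, -0.43026627,  0.28304023],
       [ 0.25223108, -0.12842775, -0.95910677]]), 't': array([-0.62303856, -0.03685271,  0.37747708])}
```

View pics/side0.png

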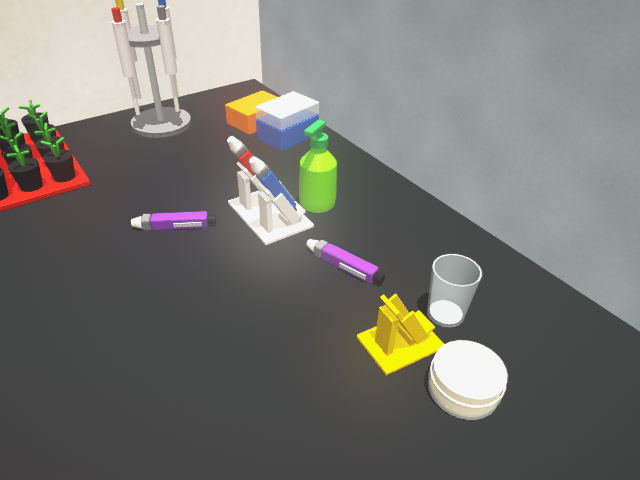

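View pics/top0.png

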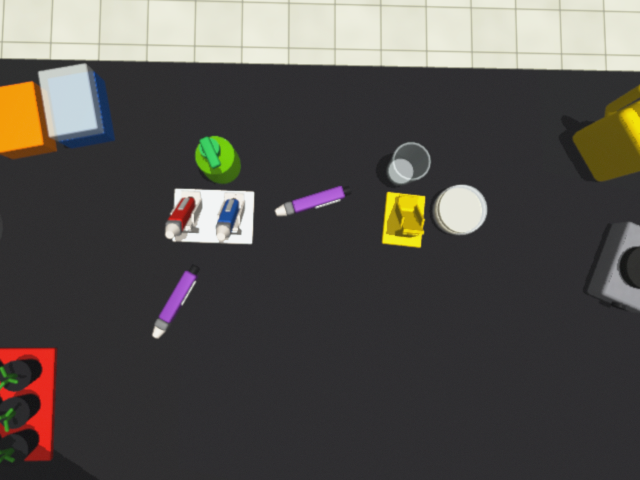

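View pics/wrist0.png

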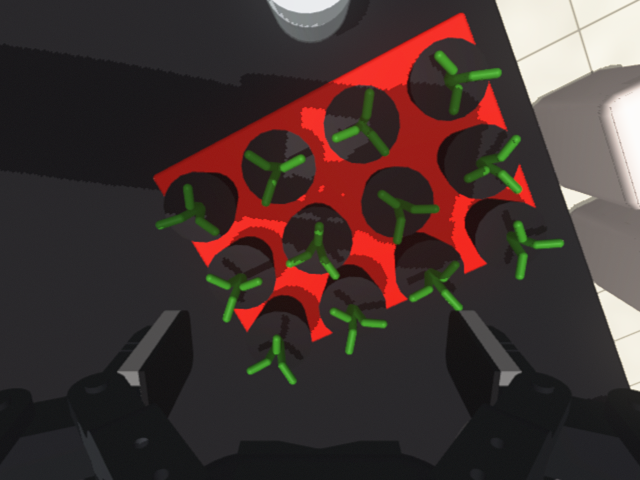

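```bash
cat > h.py <<'E'
from station import ctrl
import cv2, numpy as np
from scipy.spatial.transform import Rotation as Ro
def ray(cam,uv):
    i=cam if isinstance(cam,dict) else ctrl.camera_info(cam)
    d=np.linalg.inv(i["mtx"])@np.array([uv[0],uv[1],1.0])
    return -i["R"].T@i["t"], i["R"].T@d
def onz(cam,uv,z):
    o,d=ray(cam,uv); return o+d*(z-o[2])/d[2]
def proj(cam,X):
    i=cam if isinstance(cam,dict) else ctrl.camera_info(cam)
    p=i["mtx"]@(i["R"]@np.asarray(X)+i["t"]); return p[:2]/p[2]
def tri(c1,u1,c2,u2):
    o1,d1=ray(c1,u1);o2,d2=ray(c2,u2)
    s=np.linalg.lstsq(np.c_[d1,-d2],o2-o1,rcond=None)[0]
    a=o1+d1*s[0];b=o2+d2*s[1]
    return (a+b)/2,np.linalg.norm(a-b)
E
python3 - <<'E'
from h import *
for n in ["top","side"]:
    im=cv2.imread(f"pics/{n}0.png");hsv=cv2.cvtColor(im,cv2.COLOR_BGR2HSV)
    yl=cv2.inRange(hsv,(20,120,60),(35,255,255));wh=cv2.inRange(hsv,(0,0,120),(180,50,255))
    win={"top":{"rest":(yl,370,180,440,255),"rack":(wh,160,180,262,252)},"side":{"rest":(yl,350,285,450,380),"rack":(wh,222,130,320,245)}}[n]
    for k,(m,a,b,c,d) in win.items():
        mm=np.zeros_like(m);mm[b:d,a:c]=m[b:d,a:c]
        cs,_=cv2.findContours(mm,cv2.RETR_EXTERNAL,cv2.CHAIN_APPROX_NONE)
        c_=max(cs,key=cv2.contourArea);h=cv2.convexHull(c_)
        p=cv2.approxPolyDP(h,2.5,True)[:,0]
        print(n,k)
        for q in p: print(q,onz(n,q,0.008).round(4))
a=cv2.imread("pics/top0.png")
cv2.imwrite("pics/t_rack.png",cv2.resize(a[175:260,155:275],None,fx=6,fy=6,interpolation=cv2.INTER_CUBIC))
cv2.imwrite("pics/t_rest.png",cv2.resize(a[180:260,370:440],None,fx=7,fy=7,interpolation=cv2.INTER_CUBIC))
E
```

```text
top rest
[386 192] [ 0.6916 -0.1721  0.008 ]
[425 196] [ 0.6844 -0.2481  0.008 ]
[424 232] [ 0.6145 -0.2453  0.008 ]
[420 247] [ 0.5856 -0.2372  0.008 ]
[381 242] [ 0.5949 -0.1618  0.008 ]
top rack
[174 190] [0.6918 0.2327 0.008 ]
[253 191] [0.6912 0.0836 0.008 ]
[251 243] [0.5919 0.0862 0.008 ]
[173 241] [0.595  0.2324 0.008 ]
[166 237] [0.6025 0.2456 0.008 ]
side rest
[395 293] [ 0.6966 -0.1336  0.008 ]
[430 321] [ 0.7004 -0.2055  0.008 ]
[443 344] [ 0.685  -0.2467  0.008 ]
[435 352] [ 0.6656 -0.2506  0.008 ]
[386 375] [ 0.5845 -0.242   0.008 ]
[356 336] [ 0.5931 -0.1678  0.008 ]
[380 296] [ 0.6731 -0.1257  0.008 ]
side rack
[236 163] [0.6769 0.3465 0.008 ]
[253 156] [0.7214 0.3526 0.008 ]
[263 161] [0.7287 0.3225 0.008 ]
[305 210] [0.7034 0.1249 0.008 ]
[313 227] [0.6862 0.0738 0.008 ]
[264 244] [0.589  0.0808 0.008 ]
[228 203] [0.5945 0.224  0.008 ]
```

View pics/t_rack.png

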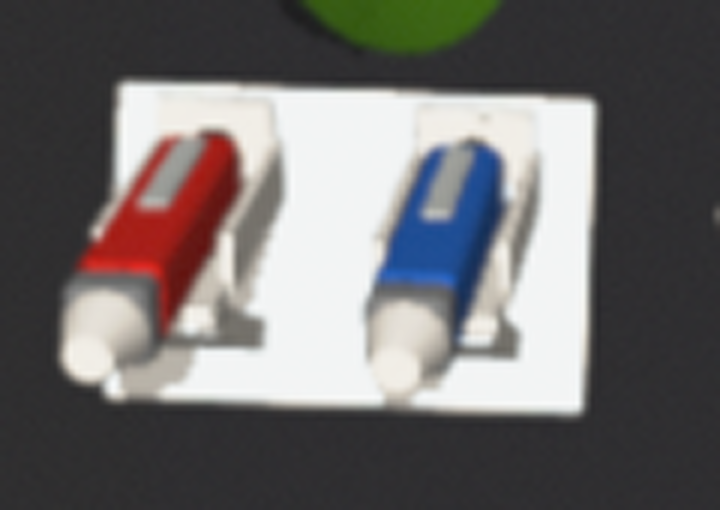

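View pics/t_rest.png

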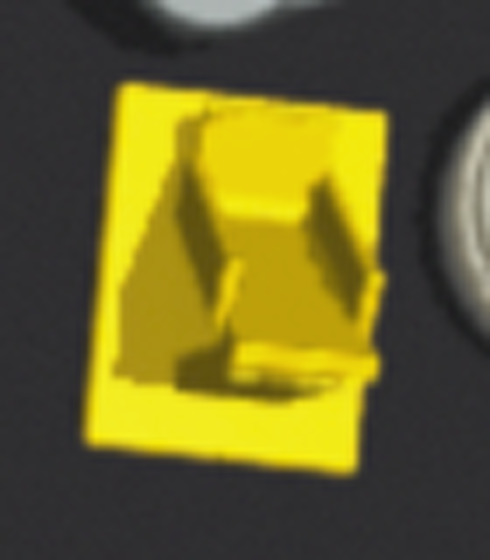

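```bash
cat > fit.py <<'E'
from h import *
def fit(pts,sx,sy,z=0.008):
    P=np.array([onz("top",p,z)[:2] for p in pts])
    M=np.array([[sx,sy],[sx,-sy],[-sx,-sy],[-sx,sy]])/2
    c=P.mean(0);U,S,V=np.linalg.svd(M.T@(P-c));R=(U@V).T
    print("c",c.round(4),"yaw",np.degrees(np.arctan2(R[1,0],R[0,0])).round(2));print("res mm",((P-c-M@R.T)*1000).round(1).tolist(), "sizes",np.linalg.norm(np.roll(P,-1,0)-P,axis=1).round(4))
    return c,R
f=lambda L,s,o:[((x+.5)/s-.5+o[0],(y+.5)/s-.5+o[1]) for x,y in L]
rc,rR=fit(f([(118,82),(595,99),(584,414),(106,400)],6,(155,175)),.1,.15)
yc,yR=fit(f([(119,84),(387,112),(354,474),(86,443)],7,(370,180)),.1,.075)
E
python3 - <<'E'
from fit import *
for c,R,sy in((rc,rR,.15),(yc,yR,.075)):
    for x,y in((1,-1),(-1,-1),(-1,1)):
        p=c+R@np.array([x*.05,y*sy/2]); print("side px z8,z0",proj("side",[*p,.008]).round(1),proj("side",[*p,0]).round(1))
im=cv2.imread("pics/side0.png")
cv2.imwrite("pics/s_rack.png",cv2.resize(im[125:250,215:330],None,fx=4.7,fy=4.7,interpolation=cv2.INTER_CUBIC))
cv2.imwrite("pics/s_rest.png",cv2.resize(im[280:385,345:455],None,fx=5,fy=5,interpolation=cv2.INTER_CUBIC))
o=ctrl.get_obs();print(Ro.from_rotvec(o["tool_rot"]).as_matrix().round(3))
i=ctrl.camera_info("wrist");print("cam pos in tool", Ro.from_rotvec(o["tool_rot"]).as_matrix().T@(-i["R"].T@i["t"]-o["tool_pos"]))
E
```

```text
c [0.6429 0.1582] yaw -1.38
res mm [[0.5, 0.3], [0.0, 0.1], [-0.3, 0.1], [-0.2, -0.5]] sizes [0.1502 0.1004 0.1494 0.1007]
c [ 0.639  -0.2055] yaw -5.83
res mm [[-0.1, 0.0], [0.4, 0.0], [-0.4, 0.3], [0.2, -0.3]] sizes [0.075  0.1008 0.0745 0.0997]
side px z8,z0 [312.6 223.8] [312.6 227.3]
side px z8,z0 [264.  242.5] [264.2 246. ]
side px z8,z0 [225.6 200.4] [226.  203.8]
side px z8,z0 [443.6 344.6] [442.6 348.3]
side px z8,z0 [384.4 372.4] [383.7 376.1]
side px z8,z0 [353.9 333.9] [353.6 337.6]
[[-0.893  0.449 -0.001]
 [ 0.449  0.893 -0.001]
 [ 0.    -0.002 -1.   ]]
cam pos in tool [ 0.07152736 -0.00108685 -0.16162127]
```

View pics/s_rack.png

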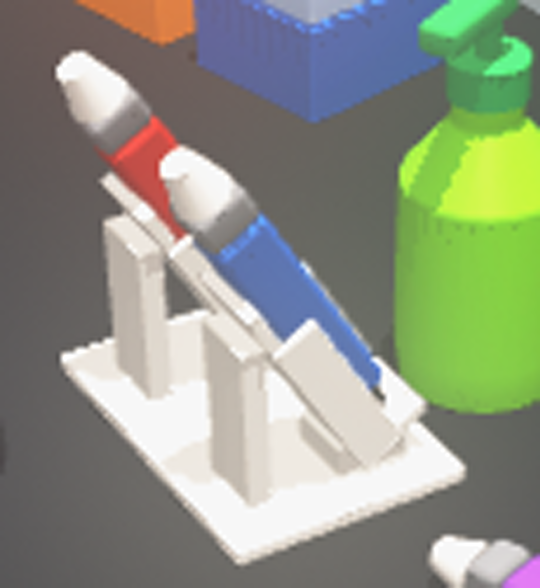

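View pics/s_rest.png

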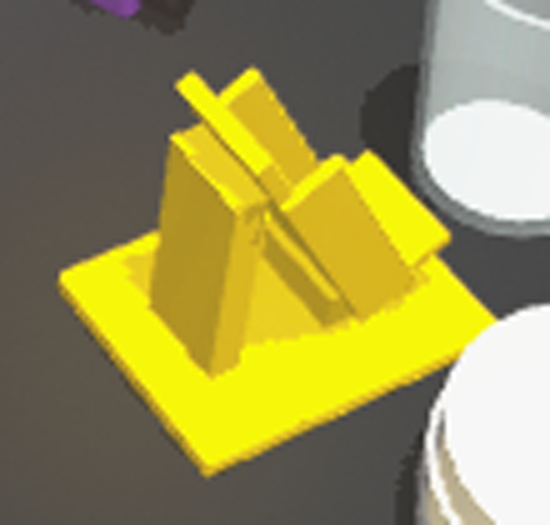

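```bash
cat > mk.py <<'E'
from fit import *
s=np.sin(np.pi/6);c=np.cos(np.pi/6)
g=lambda x,y,k,ox,oy:((x+.5)/k-.5+ox,(y+.5)/k-.5+oy)
def mark(R):
    z=np.r_[R@[-s,0],c]; x=np.r_[R@[c,0],s]; y=np.r_[R@[0,1],0]
    return x,y,z
E
python3 - <<'E'
from mk import *
n,e=tri("top",g(398,380,6,155,175),"side",g(178,168,4.7,215,125)); print("nose",n.round(4),e)
b,e2=tri("top",g(462,310,6,155,175),"side",g(262,213,4.7,215,125)); print("barrel nose corner +x-y?",b,e2)
x,y,z=mark(rR)
loc=lambda p:np.r_[rR.T@(p[:2]-rc),p[2]]
print("nose in rack",loc(n)); o=n-.134*z; print("origin",o,"in rack",loc(o))
# rest plate-top corners : top-view left/right of plate top edge
for a,bb in(((232,345),(268,165)),((236,350),(180,75))):
    pass
E
```

```text
c [0.6429 0.1582] yaw -1.38
res mm [[0.5, 0.3], [0.0, 0.1], [-0.3, 0.1], [-0.2, -0.5]] sizes [0.1502 0.1004 0.1494 0.1007]
c [ 0.639  -0.2055] yaw -5.83
res mm [[-0.1, 0.0], [0.4, 0.0], [-0.4, 0.3], [0.2, -0.3]] sizes [0.075  0.1008 0.0745 0.0997]
nose [0.5948 0.1182 0.1512] 0.004305817025397195
barrel nose corner +x-y? [0.61628283 0.10334912 0.13399319] 0.007533685544979302
nose in rack [-0.0470697  -0.04109153  0.15124218]
origin [0.66181668 0.11661676 0.03519478] in rack [ 0.0199303  -0.04109153  0.03519478]
```

```bash
cat > pl.py <<'E'
from mk import *
def tool(R,tilt):  # tool z = forward tilt from down (deg), tool y = +y of frame R
    a=np.radians(tilt); z=np.r_[R@[np.sin(a),0],-np.cos(a)]; y=np.r_[R@[0,1],0]
    return np.c_[np.cross(y,z),y,z]
def plan(p,T,jaw,vmax=5.0,wmax=.17,maxn=99):
    o=ctrl.get_obs();P=o["tool_pos"];M=Ro.from_rotvec(o["tool_rot"])
    T=Ro.from_matrix(T);rv=(M.inv()*T).as_rotvec();d=np.asarray(p)-P
    n=max(1,int(np.ceil(max(np.linalg.norm(d)*100/vmax,np.linalg.norm(rv)/wmax))))
    print("t",round(o["t"],2),"q",o["q"].round(2),"err mm",(d*1000).round(1),"rv",rv.round(3),"F",o["contact_force"].round(1),"op",o["opening"].round(4))
    for k in range(min(n,maxn)):
        Mk=M*Ro.from_rotvec(rv*k/n); t=Mk.inv().apply(d/n)*100; w=rv/n
        print('{"tx":%.2f,"ty":%.2f,"tz":%.2f,"wx":%.3f,"wy":%.3f,"wz":%.3f,"jaw":%g}'%(*t,*w,jaw))
OR=np.array([.6618,.1166,.0352])
E
sed -i 's/^    print("c"/    if 0: print("c"/; s/;print("res mm".*$//' fit.py
cat > go.py <<'E'
from pl import *
E
python3 - <<'E'
from pl import *
x,y,z=mark(rR)
plan(OR+z*.222,tool(rR,30),.3)
E
```

```text
Traceback (most recent call last):
  File "pl.py", line 9, in plan
    print("t",round(o["t"],2),"q",o["q"].round(2),"err mm",(d*1000).round(1),"rv",rv.round(3),"F",o["contact_force"].round(1),"op",o["opening"].round(4))
                                                                                                                                   ^^^^^^^^^^^^^^^^^^
AttributeError: 'float' object has no attribute 'round'
```

```bash
sed -i 's/o\["opening"\].round(4)/round(o["opening"],4)/' pl.py
python3 - <<'E'
from pl import *
x,y,z=mark(rR)
plan(OR+z*.222,tool(rR,30),.3)
E
```

```text
t 0.15 q [ 0.99  0.05  1.61 -0.    1.48 -0.12] err mm [ 270.4 -438.7   17.4] rv [-0.117 -0.516 -0.431] F [-1.6 -0.4  0.3] op 0.0854
{"tx":-3.99,"ty":-2.46,"tz":-0.16,"wx":-0.011,"wy":-0.047,"wz":-0.039,"jaw":0.3}
{"tx":-3.89,"ty":-2.61,"tz":0.00,"wx":-0.011,"wy":-0.047,"wz":-0.039,"jaw":0.3}
{"tx":-3.78,"ty":-2.76,"tz":0.15,"wx":-0.011,"wy":-0.047,"wz":-0.039,"jaw":0.3}
{"tx":-3.66,"ty":-2.91,"tz":0.30,"wx":-0.011,"wy":-0.047,"wz":-0.039,"jaw":0.3}
{"tx":-3.53,"ty":-3.06,"tz":0.43,"wx":-0.011,"wy":-0.047,"wz":-0.039,"jaw":0.3}
{"tx":-3.38,"ty":-3.20,"tz":0.56,"wx":-0.011,"wy":-0.047,"wz":-0.039,"jaw":0.3}
{"tx":-3.22,"ty":-3.33,"tz":0.68,"wx":-0.011,"wy":-0.047,"wz":-0.039,"jaw":0.3}
{"tx":-3.06,"ty":-3.47,"tz":0.79,"wx":-0.011,"wy":-0.047,"wz":-0.039,"jaw":0.3}
{"tx":-2.88,"ty":-3.59,"tz":0.90,"wx":-0.011,"wy":-0.047,"wz":-0.039,"jaw":0.3}
{"tx":-2.69,"ty":-3.71,"tz":0.99,"wx":-0.011,"wy":-0.047,"wz":-0.039,"jaw":0.3}
{"tx":-2.49,"ty":-3.82,"tz":1.07,"wx":-0.011,"wy":-0.047,"wz":-0.039,"jaw":0.3}
```

Emit:
send_rows(
  series=[
    {"tx": -4.0, "ty": -2.5, "tz": -0.2, "wx": -0.01, "wy": -0.05, "wz": -0.04, "jaw": 0.3},
    {"tx": -3.9, "ty": -2.6, "tz": 0, "wx": -0.01, "wy": -0.05, "wz": -0.04, "jaw": 0.3},
    {"tx": -3.8, "ty": -2.8, "tz": 0.1, "wx": -0.01, "wy": -0.05, "wz": -0.04, "jaw": 0.3},
    {"tx": -3.7, "ty": -2.9, "tz": 0.3, "wx": -0.01, "wy": -0.05, "wz": -0.04, "jaw": 0.3},
    {"tx": -3.5, "ty": -3.0, "tz": 0.4, "wx": -0.01, "wy": -0.05, "wz": -0.04, "jaw": 0.3},
  ],
  squeeze=40,
)

```text
t: 0.78
tool_pos: [0.4064, 0.3547, 0.219]
tool_rot: [0.363, 2.859, -0.02]
contact_force: [0.2, 0.0, -0.0]
opening: 0.0599
```

```bash
cat > a.py <<'E'
from pl import *
x,y,z=mark(rR)
plan(OR+z*.222,tool(rR,30),.3,vmax=6)
E
python3 a.py
```

```text
t 0.78 q [ 0.69 -0.26  1.91 -0.2   1.33 -0.6 ] err mm [ 144.5 -235.4    8.4] rv [-0.069 -0.261 -0.217] F [ 0.2  0.  -0. ] op 0.0599
{"tx":-3.89,"ty":-3.84,"tz":0.79,"wx":-0.014,"wy":-0.052,"wz":-0.043,"jaw":0.3}
{"tx":-3.68,"ty":-4.02,"tz":0.93,"wx":-0.014,"wy":-0.052,"wz":-0.043,"jaw":0.3}
{"tx":-3.45,"ty":-4.19,"tz":1.06,"wx":-0.014,"wy":-0.052,"wz":-0.043,"jaw":0.3}
{"tx":-3.21,"ty":-4.35,"tz":1.17,"wx":-0.014,"wy":-0.052,"wz":-0.043,"jaw":0.3}
{"tx":-2.95,"ty":-4.50,"tz":1.27,"wx":-0.014,"wy":-0.052,"wz":-0.043,"jaw":0.3}
```

Emit:
send_rows(
  series=[
    {"tx": -3.9, "ty": -3.8, "tz": 0.8, "wx": -0.014, "wy": -0.052, "wz": -0.043, "jaw": 0.3},
    {"tx": -3.7, "ty": -4.0, "tz": 0.9, "wx": -0.014, "wy": -0.052, "wz": -0.043, "jaw": 0.3},
    {"tx": -3.4, "ty": -4.2, "tz": 1.1, "wx": -0.014, "wy": -0.052, "wz": -0.043, "jaw": 0.3},
    {"tx": -3.2, "ty": -4.4, "tz": 1.2, "wx": -0.014, "wy": -0.052, "wz": -0.043, "jaw": 0.3},
    {"tx": -3.0, "ty": -4.5, "tz": 1.3, "wx": -0.014, "wy": -0.052, "wz": -0.043, "jaw": 0.3},
  ],
)

```text
t: 1.4
tool_pos: [0.5547, 0.113, 0.2272]
tool_rot: [0.018, 2.609, -0.008]
contact_force: [0.3, -0.1, 0.5]
opening: 0.0599
```

```bash
python3 a.py; python3 - <<'E'
from pl import *
import pickle
i=ctrl.camera_info("wrist"); im=ctrl.get_image("wrist"); cv2.imwrite("pics/w1.png",im[:,:,::-1]); pickle.dump(i,open("w1.pkl","wb"))
x,y,z=mark(rR)
for h in (-.014,0,.116,.134): print(h,proj(i,OR+z*h).round(1))
E
```

```text
t 1.4 q [ 0.1  -0.46  2.1  -0.07  0.98 -1.43] err mm [-3.9  6.3  0.3] rv [0.003 0.009 0.009] F [ 0.3 -0.1  0.5] op 0.0599
{"tx":0.33,"ty":0.62,"tz":-0.22,"wx":0.003,"wy":0.009,"wz":0.009,"jaw":0.3}
-0.014 [326.2 186.3]
0 [326.5 189.1]
0.116 [330.1 222.8]
0.134 [331.  230.6]
```

View pics/w1.png

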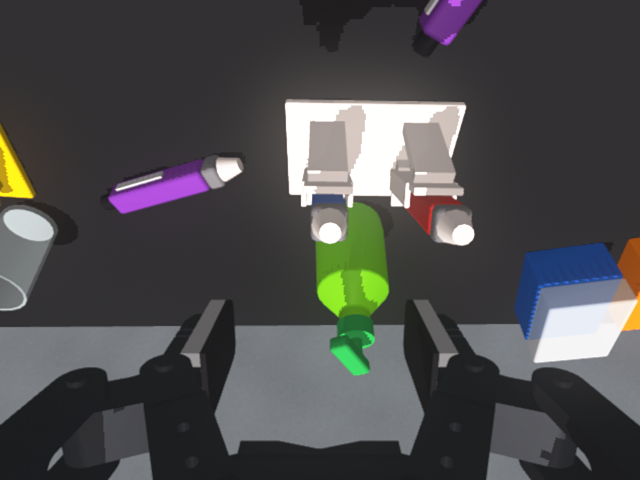

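Emit:
send_rows(
  series=[
    {"tx": 0.33, "ty": 0.62, "tz": 1.0, "wx": 0.003, "wy": 0.009, "wz": 0.009, "jaw": 0.35},
    {"tz": 3.0, "jaw": 0.35},
    {"tz": 3.0, "jaw": 0.35},
    {"jaw": 0.35},
  ],
)

```text
invalid input at $.series[1]: expected keys tx, ty, tz, wx, wy, wz, jaw
```

```bash
cat > a.py <<'E'
from pl import *
import sys,pickle
x,y,z=mark(rR)
plan(OR+z*float(sys.argv[1]),tool(rR,30),.35,vmax=3)
if len(sys.argv)>2:
    i=ctrl.camera_info("wrist"); im=ctrl.get_image("wrist"); cv2.imwrite(f"pics/{sys.argv[2]}.png",im[:,:,::-1])
    for h in (.116,.134): print(h,proj(i,OR+z*h).round(1))
E
python3 a.py .092 w2
```

```text
t 1.45 q [ 0.09 -0.46  2.1  -0.08  0.98 -1.44] err mm [  59.5   10.8 -111.9] rv [-0.004  0.01   0.007] F [ 0.7 -3.9 -0.9] op 0.0599
{"tx":0.12,"ty":0.26,"tz":2.53,"wx":-0.001,"wy":0.002,"wz":0.001,"jaw":0.35}
{"tx":0.11,"ty":0.25,"tz":2.53,"wx":-0.001,"wy":0.002,"wz":0.001,"jaw":0.35}
{"tx":0.11,"ty":0.25,"tz":2.53,"wx":-0.001,"wy":0.002,"wz":0.001,"jaw":0.35}
{"tx":0.10,"ty":0.25,"tz":2.53,"wx":-0.001,"wy":0.002,"wz":0.001,"jaw":0.35}
{"tx":0.10,"ty":0.25,"tz":2.53,"wx":-0.001,"wy":0.002,"wz":0.001,"jaw":0.35}
0.116 [340.9 221. ]
0.134 [342.2 228.8]
```

View pics/w2.png

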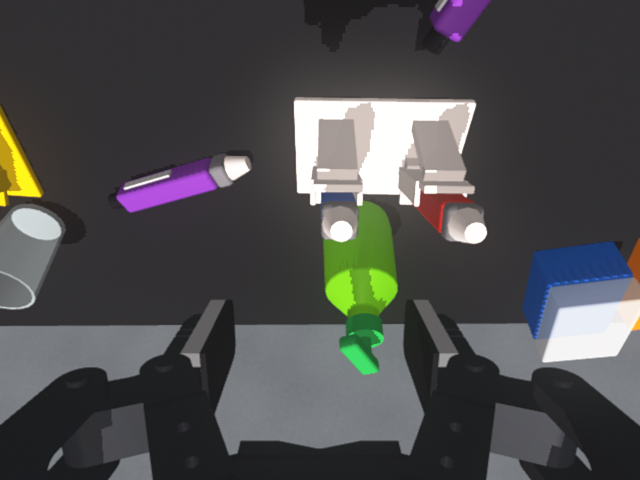

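Emit:
send_rows(
  series=[
    {"tx": 0.3, "ty": 0.9, "tz": 2.5, "wx": -0.004, "wy": 0.01, "wz": 0.007, "jaw": 0.35},
    {"tx": 0.1, "ty": 0.1, "tz": 2.5, "wx": 0, "wy": 0, "wz": 0, "jaw": 0.35},
    {"tx": 0.1, "ty": 0.1, "tz": 1.5, "wx": 0, "wy": 0, "wz": 0, "jaw": 0.35},
    {"tx": 0, "ty": 0, "tz": 0, "wx": 0, "wy": 0, "wz": 0, "jaw": 0.35},
  ],
)

```text
t: 2.0
tool_pos: [0.5833, 0.1208, 0.1659]
tool_rot: [0.042, 2.623, -0.003]
contact_force: [0.6, 0.3, -0.6]
opening: 0.0556
```

```bash
python3 a.py .092 w3
```

```text
t 2.0 q [ 0.11 -0.31  2.09 -0.09  0.85 -1.39] err mm [ 32.5  -3.1 -51. ] rv [ 0.002 -0.006 -0.008] F [ 0.6  0.3 -0.6] op 0.0556
{"tx":-0.10,"ty":-0.08,"tz":2.01,"wx":0.001,"wy":-0.002,"wz":-0.003,"jaw":0.35}
{"tx":-0.10,"ty":-0.08,"tz":2.01,"wx":0.001,"wy":-0.002,"wz":-0.003,"jaw":0.35}
{"tx":-0.10,"ty":-0.08,"tz":2.01,"wx":0.001,"wy":-0.002,"wz":-0.003,"jaw":0.35}
0.116 [316.6 271.2]
0.134 [316.5 285.3]
```

View pics/w3.png

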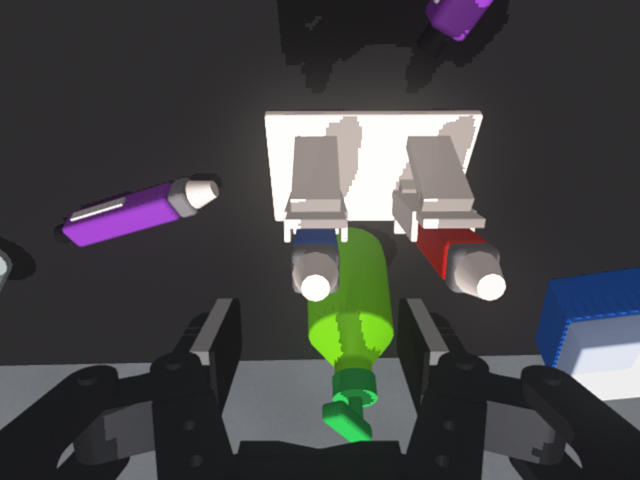

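Emit:
send_rows(
  series=[
    {"tx": -0.1, "ty": -0.1, "tz": 2.0, "wx": 0.002, "wy": -0.006, "wz": -0.008, "jaw": 0.35},
    {"tx": -0.1, "ty": -0.1, "tz": 2.0, "wx": 0, "wy": 0, "wz": 0, "jaw": 0.35},
    {"tx": -0.1, "ty": 0, "tz": 1.0, "wx": 0, "wy": 0, "wz": 0, "jaw": 0.35},
    {"tx": 0, "ty": 0, "tz": 0, "wx": 0, "wy": 0, "wz": 0, "jaw": 0.35},
  ],
)

```text
t: 2.55
tool_pos: [0.6137, 0.12, 0.1301]
tool_rot: [0.029, 2.608, -0.006]
contact_force: [0.4, 0.2, 0.4]
opening: 0.0556
```

```bash
python3 a.py .092 w4
```

```text
t 2.55 q [ 0.1  -0.2   2.06 -0.09  0.75 -1.39] err mm [  2.1  -2.3 -15.2] rv [0.002 0.01  0.001] F [0.4 0.2 0.4] op 0.0556
{"tx":0.59,"ty":-0.23,"tz":1.42,"wx":0.002,"wy":0.010,"wz":0.001,"jaw":0.35}
0.116 [316.2 293.6]
0.134 [316.  315.5]
```

View pics/w4.png

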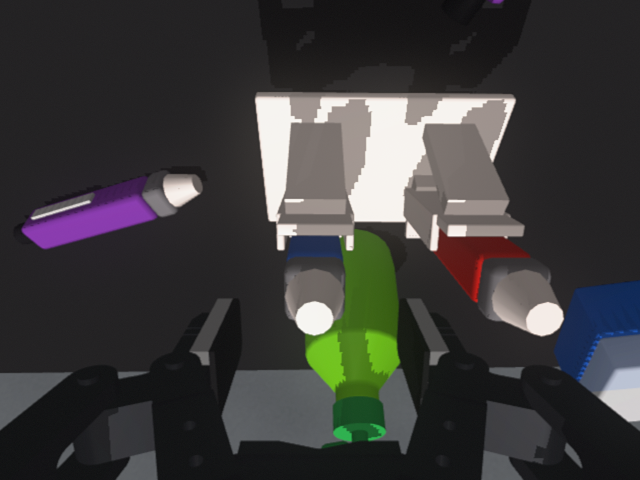

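Emit:
send_rows(
  series=[
    {"tx": 0.5, "ty": -0.2, "tz": 0.8, "wx": 0.002, "wy": 0.01, "wz": 0, "jaw": 0.35},
    {"tx": 0.1, "ty": 0, "tz": 0.6, "wx": 0, "wy": 0, "wz": 0, "jaw": 0.35},
    {"tx": 0, "ty": 0, "tz": 0, "wx": 0, "wy": 0, "wz": 0, "jaw": 0.35},
  ],
)

```text
t: 2.98
tool_pos: [0.6163, 0.1181, 0.1165]
tool_rot: [0.03, 2.615, -0.008]
contact_force: [-0.5, 1.0, 0.1]
opening: 0.0552
```

```bash
python3 a.py .092 w5
```

```text
t 2.98 q [ 0.1  -0.17  2.06 -0.09  0.73 -1.4 ] err mm [-0.5 -0.4 -1.6] rv [0.001 0.003 0.001] F [-0.5  1.   0.1] op 0.0552
{"tx":0.12,"ty":-0.04,"tz":0.12,"wx":0.001,"wy":0.003,"wz":0.001,"jaw":0.35}
0.116 [321.1 320.3]
0.134 [321.4 347. ]
```

View pics/w5.png

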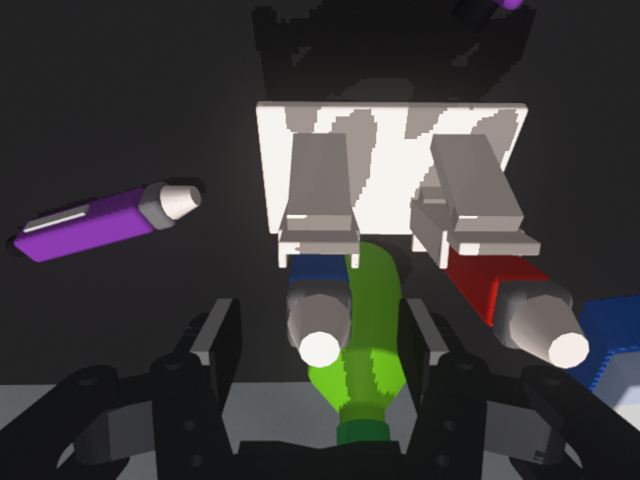

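Emit:
send_rows(
  series=[
    {"tx": 0.1, "ty": 0, "tz": 0.1, "wx": 0, "wy": 0, "wz": 0, "jaw": 0.5},
    {"tx": 0, "ty": 0, "tz": 0, "wx": 0, "wy": 0, "wz": 0, "jaw": 0.85},
    {"tx": 0, "ty": 0, "tz": 0, "wx": 0, "wy": 0, "wz": 0, "jaw": 0.85},
    {"tx": 0, "ty": 0, "tz": 0, "wx": 0, "wy": 0, "wz": 0, "jaw": 0.85},
    {"tx": 0, "ty": 0, "tz": 0, "wx": 0, "wy": 0, "wz": 0, "jaw": 0.85},
  ],
  squeeze=60,
)

```text
t: 3.65
tool_pos: [0.6161, 0.1182, 0.1158]
tool_rot: [0.03, 2.614, -0.008]
contact_force: [-0.6, -0.0, 0.2]
opening: 0.0206
```

```bash
python3 a.py .092 w6; python3 -c "
from pl import *
import pickle;o=ctrl.get_obs();pickle.dump(o,open('grasp.pkl','wb'));print(o)"
```

```text
t 3.65 q [ 0.1  -0.17  2.06 -0.09  0.73 -1.39] err mm [-0.2 -0.5 -1. ] rv [0.001 0.003 0.001] F [-0.6 -0.   0.2] op 0.0206
{"tx":0.07,"ty":-0.05,"tz":0.07,"wx":0.001,"wy":0.003,"wz":0.001,"jaw":0.35}
0.116 [320.9 322. ]
0.134 [321.2 349.1]
{'t': 3.7, 'q': array([ 0.10064452, -0.17315613,  2.0646399 , -0.09277688,  0.72849837,
       -1.39448865]), 'dq': array([-1.91616982e-05,  8.53632587e-04, -2.10241263e-03,  2.24262729e-03,
       -1.16118864e-03,  5.21108849e-04]), 'effort': array([ 1.45316488e-02, -2.79300553e+01, -3.56258547e+01, -1.75422463e-01,
       -1.63129617e+00, -3.67267276e-03]), 'tool_pos': array([0.61606966, 0.11820663, 0.11583305]), 'tool_rot': array([ 0.0299286 ,  2.61440376, -0.00764866]), 'contact_force': array([ 0.07406704, -0.54869048, -0.4523368 ]), 'wrist_torque': array([-0.0836071 ,  0.23659533,  0.01135217]), 'opening': 0.020383169106205943}
```

View pics/w6.png

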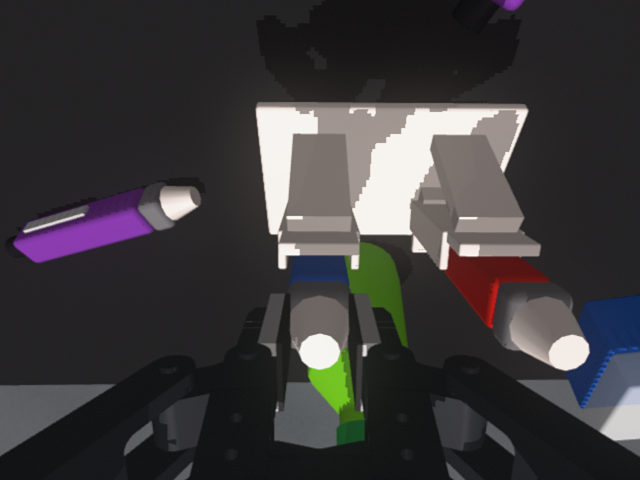

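Emit:
send_rows(
  series=[
    {"tx": 0, "ty": 0, "tz": 0, "wx": 0, "wy": 0, "wz": 0, "jaw": 1.0},
    {"tx": 0, "ty": 0, "tz": 0, "wx": 0, "wy": 0, "wz": 0, "jaw": 1.0},
  ],
)

```text
t: 3.95
tool_pos: [0.6161, 0.1182, 0.1158]
tool_rot: [0.03, 2.614, -0.008]
contact_force: [-0.1, 0.5, -0.5]
opening: 0.0207
```

```bash
python3 - <<'E'
from h import *
a=cv2.imread("pics/w6.png")[230:440,220:420]
cv2.imwrite("pics/w6z.png",cv2.resize(a,None,fx=2.8,fy=2.8,interpolation=cv2.INTER_CUBIC))
E
```

```text
(no output)
```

View pics/w6z.png

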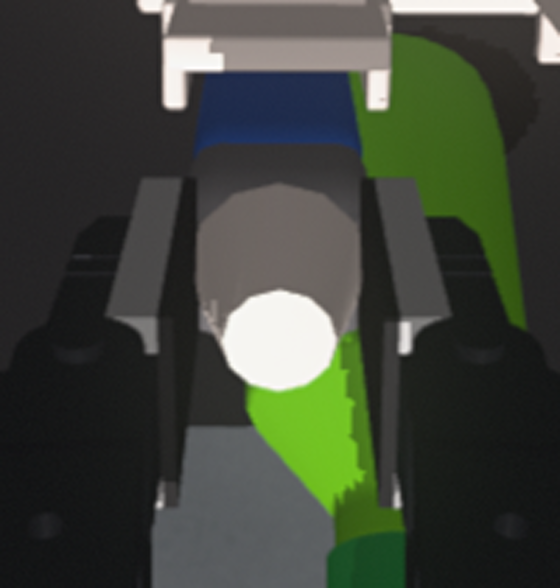

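Emit:
send_rows(
  series=[
    {"tx": -0.1, "ty": 0, "tz": -0.5, "wx": 0, "wy": 0, "wz": 0, "jaw": 1.0},
    {"tx": -0.2, "ty": 0, "tz": -2.5, "wx": 0, "wy": 0, "wz": 0, "jaw": 1.0},
    {"tx": -0.2, "ty": 0, "tz": -3.5, "wx": 0, "wy": 0, "wz": 0, "jaw": 1.0},
    {"tx": 0, "ty": 0, "tz": -4, "wx": 0, "wy": 0, "wz": 0, "jaw": 1.0},
    {"tx": 0, "ty": 0, "tz": -3, "wx": 0, "wy": 0, "wz": 0, "jaw": 1.0},
  ],
)

```text
t: 4.58
tool_pos: [0.5489, 0.1193, 0.2347]
tool_rot: [0.03, 2.623, -0.009]
contact_force: [1.0, -0.1, -1.2]
opening: 0.0208
```

```bash
python3 a.py .222 w7;  python3 - <<'E'
from h import *
im=ctrl.get_image("side"); cv2.imwrite("pics/s7.png",im[:,:,::-1])
E
```

```text
t 4.58 q [ 0.12 -0.47  2.09 -0.08  1.01 -1.4 ] err mm [ 1.9  0.  -7.2] rv [-0.    -0.005  0.001] F [ 1.  -0.1 -1.2] op 0.0208
{"tx":0.19,"ty":0.01,"tz":0.72,"wx":-0.000,"wy":-0.005,"wz":0.001,"jaw":0.35}
0.116 [320.8 223.2]
0.134 [320.9 230.4]
```

View pics/s7.png

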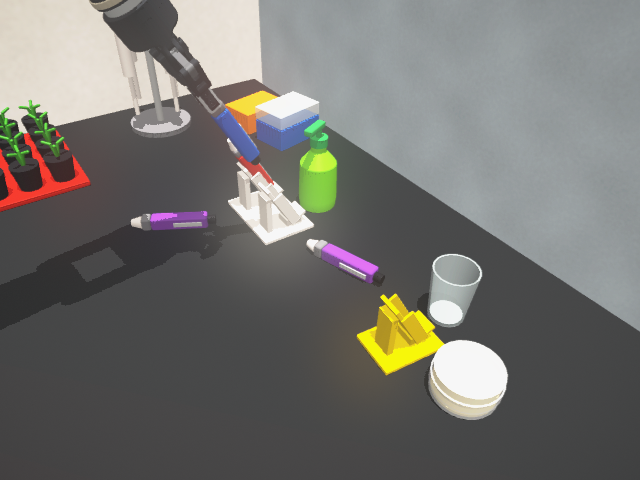

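View pics/w7.png

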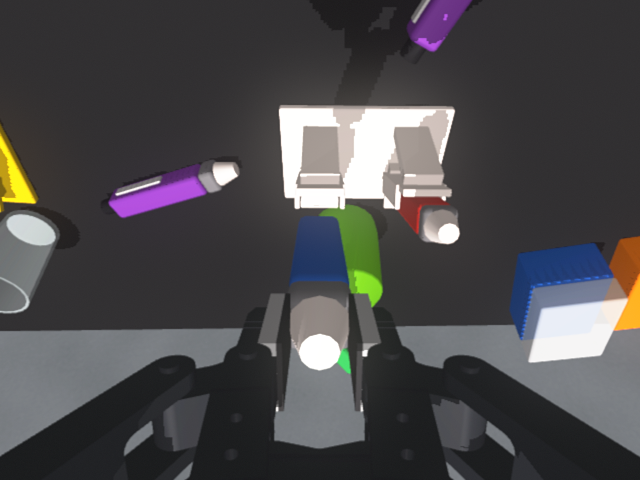

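```bash
cat > b.py <<'E'
from pl import *
import sys
plan([.54,-.02,float(sys.argv[1])],tool(np.eye(2),0),1,vmax=4)
E
python3 b.py .15; python3 -c "
from h import *
print(proj('top',[.54,-.02,0]))"
```

```text
t 4.67 q [ 0.12 -0.47  2.08 -0.08  1.01 -1.4 ] err mm [ -10.6 -139.6  -88. ] rv [-0.006  0.526 -0.023] F [ 0.6  0.6 -1.4] op 0.0208
{"tx":1.01,"ty":-2.80,"tz":1.45,"wx":-0.001,"wy":0.105,"wz":-0.005,"jaw":1}
{"tx":0.86,"ty":-2.79,"tz":1.54,"wx":-0.001,"wy":0.105,"wz":-0.005,"jaw":1}
{"tx":0.71,"ty":-2.79,"tz":1.62,"wx":-0.001,"wy":0.105,"wz":-0.005,"jaw":1}
{"tx":0.55,"ty":-2.79,"tz":1.69,"wx":-0.001,"wy":0.105,"wz":-0.005,"jaw":1}
{"tx":0.38,"ty":-2.79,"tz":1.73,"wx":-0.001,"wy":0.105,"wz":-0.005,"jaw":1}
[306.85904204 270.49515276]
```

Emit:
send_rows(
  series=[
    {"tx": 1.0, "ty": -2.8, "tz": 0.5, "wx": 0, "wy": 0.105, "wz": -0.005, "jaw": 1.0},
    {"tx": 0.9, "ty": -2.8, "tz": 1.0, "wx": 0, "wy": 0.105, "wz": -0.005, "jaw": 1.0},
    {"tx": 0.7, "ty": -2.8, "tz": 1.6, "wx": 0, "wy": 0.105, "wz": -0.005, "jaw": 1.0},
    {"tx": 0.5, "ty": -2.8, "tz": 1.7, "wx": 0, "wy": 0.105, "wz": -0.005, "jaw": 1.0},
    {"tx": 0.4, "ty": -2.6, "tz": 1.7, "wx": 0, "wy": 0.105, "wz": -0.005, "jaw": 1.0},
  ],
)

```text
t: 5.3
tool_pos: [0.5313, -0.0207, 0.1583]
tool_rot: [0.009, -3.126, 0.006]
contact_force: [0.1, 0.7, -1.2]
opening: 0.0206
```

```bash
python3 b.py .12
```

```text
t 5.3 q [-0.18 -0.12  1.87 -0.01  1.41 -1.75] err mm [  8.7   0.7 -38.3] rv [-0.004 -0.016  0.006] F [ 0.1  0.7 -1.2] op 0.0206
{"tx":-0.93,"ty":0.08,"tz":3.81,"wx":-0.004,"wy":-0.016,"wz":0.006,"jaw":1}
```

Emit:
send_rows(
  series=[
    {"tx": 0, "ty": 0, "tz": 1.0, "wx": -0.004, "wy": -0.016, "wz": 0.006, "jaw": 1.0},
    {"tx": 0, "ty": 0, "tz": 1.5, "wx": 0, "wy": 0, "wz": 0, "jaw": 1.0},
    {"tx": 0, "ty": 0, "tz": 0.5, "wx": 0, "wy": 0, "wz": 0, "jaw": 1.0},
    {"tx": 0, "ty": 0, "tz": 0, "wx": 0, "wy": 0, "wz": 0, "jaw": 1.0},
  ],
)

```text
t: 5.8
tool_pos: [0.5293, -0.0204, 0.1214]
tool_rot: [-0.003, -3.136, -0.003]
contact_force: [-0.3, -0.5, -0.5]
opening: 0.0208
```

```bash
python3 b.py .12;  python3 - <<'E'
from h import *
im=ctrl.get_image("side"); cv2.imwrite("pics/s8.png",im[:,:,::-1]); 
w=im[120:330,160:360,::-1]; cv2.imwrite("pics/s8z.png",cv2.resize(w,None,fx=2.8,fy=2.8,interpolation=cv2.INTER_CUBIC))
E
```

```text
t 5.8 q [-0.18 -0.1   1.92  0.    1.33 -1.75] err mm [10.7  0.4 -1.4] rv [ 0.002 -0.005 -0.002] F [-0.3 -0.5 -0.5] op 0.0208
{"tx":-1.07,"ty":0.04,"tz":0.13,"wx":0.002,"wy":-0.005,"wz":-0.002,"jaw":1}
```

View pics/s8z.png

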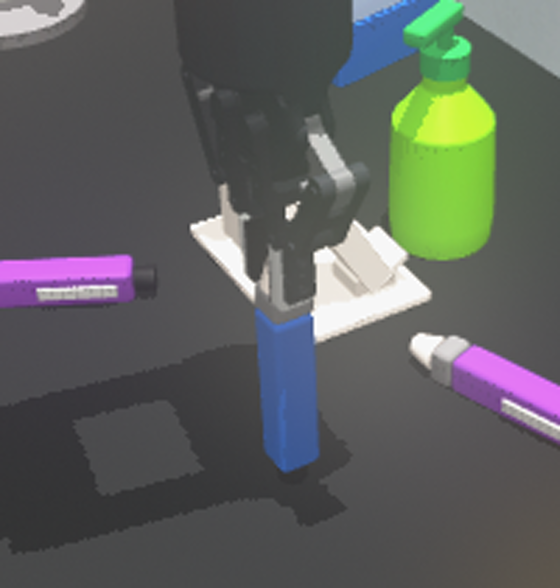

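Emit:
send_rows(
  series=[
    {"tx": 0, "ty": 0, "tz": 0.8, "wx": 0, "wy": -0.004, "wz": 0, "jaw": 1.0},
    {"tx": 0, "ty": 0, "tz": 0.3, "wx": 0, "wy": 0, "wz": 0, "jaw": 1.0},
    {"tx": 0, "ty": 0, "tz": 0.2, "wx": 0, "wy": 0, "wz": 0, "jaw": 1.0},
  ],
)

```text
t: 6.22
tool_pos: [0.5304, -0.0199, 0.1099]
tool_rot: [0.001, 3.138, 0.002]
contact_force: [-0.3, -0.5, -1.1]
opening: 0.0205
```

Emit:
send_rows(
  series=[
    {"tx": 0, "ty": 0, "tz": 0.3, "wx": 0, "wy": 0, "wz": 0, "jaw": 1.0},
    {"tx": 0, "ty": 0, "tz": 0.3, "wx": 0, "wy": 0, "wz": 0, "jaw": 1.0},
  ],
)

```text
t: 6.48
tool_pos: [0.5318, -0.0201, 0.1054]
tool_rot: [0.001, 3.135, 0.001]
contact_force: [-0.3, 1.2, 5.7]
opening: 0.0207
```

Contact (5.7 N) at z≈0.106. Continue pressing.

Emit:
send_rows(
  series=[
    {"tx": 0, "ty": 0, "tz": 0.3, "wx": 0, "wy": 0.003, "wz": 0, "jaw": 1.0},
    {"tx": 0, "ty": 0, "tz": 0.3, "wx": 0, "wy": 0, "wz": 0, "jaw": 1.0},
  ],
)

```text
t: 6.72
tool_pos: [0.5342, -0.0204, 0.1026]
tool_rot: [0.001, 3.133, 0.001]
contact_force: [-1.8, -0.3, 5.2]
opening: 0.0208
```

Emit:
send_rows(
  series=[
    {"tx": 0, "ty": 0, "tz": 0.3, "wx": 0, "wy": 0, "wz": 0, "jaw": 1.0},
  ],
)

```text
t: 6.85
tool_pos: [0.5353, -0.0205, 0.1013]
tool_rot: [0.002, 3.131, 0.001]
contact_force: [-2.5, 0.6, 6.5]
opening: 0.0208
```

Emit:
send_rows(
  series=[
    {"tx": 0, "ty": 0, "tz": 0.3, "wx": 0, "wy": 0, "wz": 0, "jaw": 1.0},
  ],
)

```text
t: 6.98
tool_pos: [0.5363, -0.0205, 0.0999]
tool_rot: [0.002, 3.129, 0.0]
contact_force: [-1.9, 1.1, 5.6]
opening: 0.0207
```

Emit:
send_rows(
  series=[
    {"tx": 0.1, "ty": 0, "tz": 0.3, "wx": 0, "wy": 0.012, "wz": 0, "jaw": 1.0},
    {"tx": 0.1, "ty": 0, "tz": 0.3, "wx": 0, "wy": 0.004, "wz": 0, "jaw": 1.0},
  ],
)

```text
t: 7.22
tool_pos: [0.5364, -0.0206, 0.0973]
tool_rot: [0.002, 3.141, 0.001]
contact_force: [-1.5, -0.1, 10.5]
opening: 0.0207
```

Emit:
send_rows(
  series=[
    {"tx": 0.1, "ty": 0, "tz": 0.3, "wx": 0, "wy": 0.003, "wz": 0, "jaw": 1.0},
  ],
)

```text
t: 7.35
tool_pos: [0.5374, -0.0208, 0.0973]
tool_rot: [0.002, 3.14, 0.0]
contact_force: [-2.1, 1.3, 12.0]
opening: 0.0206
```

Emit:
send_rows(
  series=[
    {"tx": 0.1, "ty": 0, "tz": 0.3, "wx": 0, "wy": 0.003, "wz": 0, "jaw": 1.0},
  ],
)

```text
t: 7.48
tool_pos: [0.5384, -0.0209, 0.0974]
tool_rot: [0.002, 3.139, 0.0]
contact_force: [-2.4, 0.5, 9.6]
opening: 0.0208
```

Emit:
send_rows(
  series=[
    {"tx": 0.2, "ty": 0, "tz": 0.7, "wx": 0, "wy": 0, "wz": 0, "jaw": 1.0},
  ],
)

```text
t: 7.6
tool_pos: [0.5412, -0.0214, 0.0969]
tool_rot: [0.002, 3.129, -0.001]
contact_force: [-1.8, 1.9, 28.7]
opening: 0.0209
```

Emit:
send_rows(
  series=[
    {"tx": 0.2, "ty": 0, "tz": 0.7, "wx": 0, "wy": 0, "wz": 0, "jaw": 1.0},
  ],
)

```text
t: 7.72
tool_pos: [0.5442, -0.0218, 0.097]
tool_rot: [0.003, 3.118, -0.002]
contact_force: [-1.6, 1.3, 22.2]
opening: 0.0206
```

```bash
python3 b.py .12;  python3 - <<'E'
from h import *
im=ctrl.get_image("side"); 
w=im[120:330,160:360,::-1]; cv2.imwrite("pics/s9z.png",cv2.resize(w,None,fx=2.8,fy=2.8,interpolation=cv2.INTER_CUBIC))
im=ctrl.get_image("wrist");cv2.imwrite("pics/w9.png",im[:,:,::-1])
E
```

```text
t 7.72 q [-0.18 -0.06  1.92  0.    1.26 -1.75] err mm [-4.2  1.8 23. ] rv [-0.001  0.024 -0.002] F [-1.6  1.3 22.2] op 0.0206
{"tx":0.37,"ty":0.17,"tz":-2.31,"wx":-0.001,"wy":0.024,"wz":-0.002,"jaw":1}
```

View pics/s9z.png

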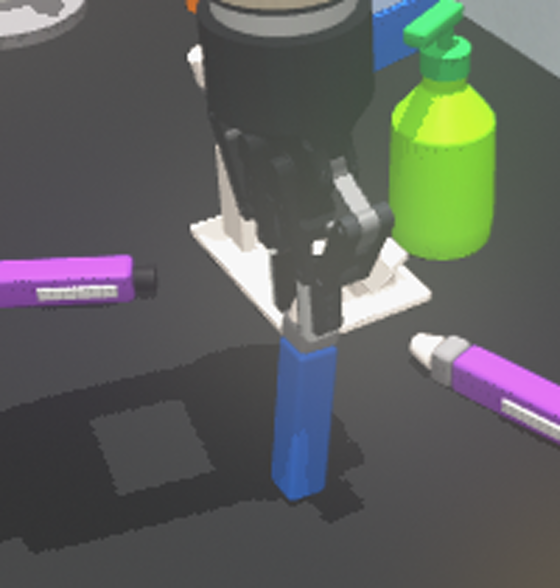

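View pics/w9.png

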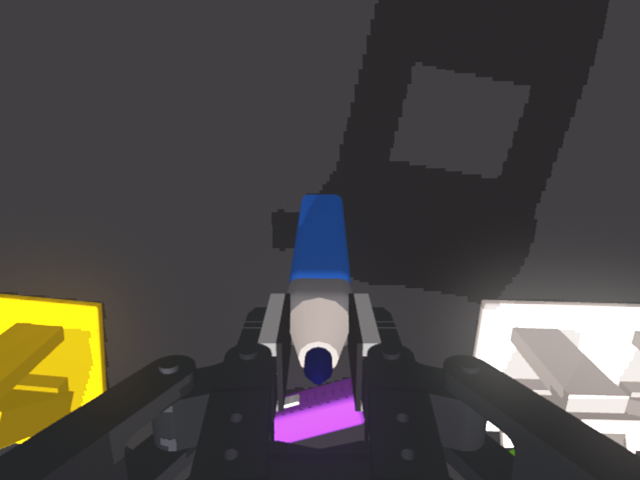

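Emit:
send_rows(
  series=[
    {"tx": 0, "ty": 0, "tz": -1.0, "wx": 0, "wy": 0.01, "wz": 0, "jaw": 1.0},
    {"tx": 0, "ty": 0, "tz": -3.0, "wx": 0, "wy": 0, "wz": 0, "jaw": 1.0},
    {"tx": 0, "ty": 0, "tz": -4.0, "wx": 0, "wy": 0, "wz": 0, "jaw": 1.0},
    {"tx": 0, "ty": 0, "tz": -2.0, "wx": 0, "wy": 0, "wz": 0, "jaw": 1.0},
    {"tx": 0, "ty": 0, "tz": 0, "wx": 0, "wy": 0, "wz": 0, "jaw": 1.0},
  ],
)

```text
t: 8.45
tool_pos: [0.543, -0.0219, 0.2004]
tool_rot: [0.003, 3.128, -0.003]
contact_force: [0.6, -0.6, -1.0]
opening: 0.021
```

```bash
 python3 - <<'E'
from pl import *
i=ctrl.camera_info("wrist");o=ctrl.get_obs();print(o["tool_pos"].round(4),o["tool_rot"].round(3))
w=ctrl.get_image("wrist");cv2.imwrite("pics/w10.png",w[:,:,::-1])
im=ctrl.get_image("side"); cv2.imwrite("pics/s10.png",im[:,:,::-1])
M=Ro.from_rotvec(o["tool_rot"]).as_matrix()
for zz in(0,.06,.116,.134,.144):
    print(zz,[proj(i,o["tool_pos"]+M@np.array([x,0,.093-zz])).round(1).tolist() for x in(-.012,0,.012)])
for n in ("w6","w7","w9","w10"):
    im=cv2.imread(f"pics/{n}.png");h=cv2.cvtColor(im,cv2.COLOR_BGR2HSV)
    m=cv2.inRange(h,(105,120,60),(125,255,255));m[:,:285]=0;m[:,355:]=0;m[:180]=0;m[300:]=0
    v,u=np.nonzero(m);print(n,u.min(),u.max(),v.min(),v.max(),[(r,np.nonzero(m[r])[0].min(),np.nonzero(m[r])[0].max()) for r in (v.min()+3,v.max()-5)])
cv2.imwrite("pics/s10z.png",cv2.resize(cv2.imread("pics/s10.png")[60:330,150:380],None,fx=2.2,fy=2.2,interpolation=cv2.INTER_CUBIC))
E
```

```text
[ 0.543  -0.0219  0.2004] [ 3.000e-03  3.128e+00 -3.000e-03]
0 [[320.8, 251.4], [320.8, 232.8], [320.8, 213.7]]
0.06 [[321.3, 290.1], [321.3, 266.9], [321.4, 243.0]]
0.116 [[322.1, 351.8], [322.2, 321.9], [322.3, 290.6]]
0.134 [[322.5, 381.7], [322.6, 348.8], [322.7, 314.1]]
0.144 [[322.8, 401.8], [322.9, 366.9], [323.0, 330.0]]
w6 289 348 256 284 [(np.int64(259), np.int64(294), np.int64(343)), (np.int64(279), np.int64(290), np.int64(347))]
w7 289 348 218 284 [(np.int64(221), np.int64(301), np.int64(316)), (np.int64(279), np.int64(290), np.int64(347))]
w9 290 350 194 283 [(np.int64(197), np.int64(303), np.int64(340)), (np.int64(278), np.int64(290), np.int64(349))]
w10 289 349 217 285 [(np.int64(220), np.int64(300), np.int64(336)), (np.int64(280), np.int64(290), np.int64(348))]
```

View pics/w10.png

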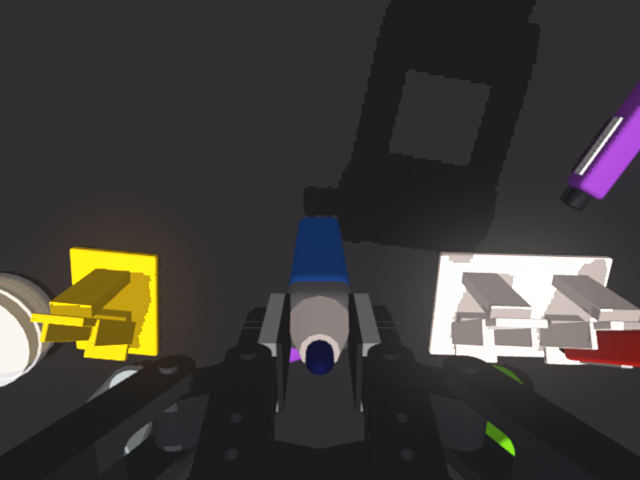

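View pics/s10z.png

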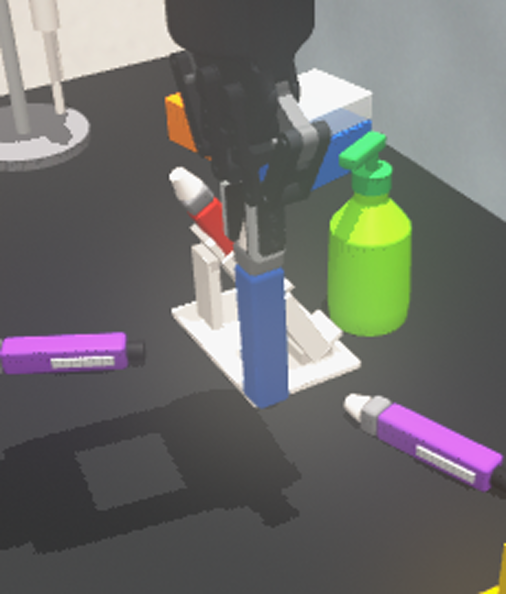

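```bash
 cat > rest.py <<'E'
from pl import *
import pickle
G=pickle.load(open("grasp.pkl","rb"))
tl=np.r_[rR.T@(G["tool_pos"][:2]-rc),G["tool_pos"][2]]
def seat(up, off=0.0, yy=0.0, c=yc, R=yR):
    # TCP target: up = m up slope from seated (clicked), off = m away from back plate
    l=np.array([tl[0],yy,tl[2]])+(up-.010)*np.array([-.5,0,np.sqrt(.75)])+off*np.array([np.sqrt(.75),0,.5])
    return np.r_[c+R@l[:2],l[2]]
E
python3 - <<'E'
from rest import *
print("tcp local",tl.round(4),"seat",seat(0).round(4))
i=ctrl.camera_info("wrist")
for x,y in((-1,-1),(-1,1),(1,1),(1,-1)):
    p=yc+yR@np.array([x*.05,y*.0375]); print("rest z8",proj(i,[*p,.008]).round(1))
for x,y in((-1,-1),(-1,1),(1,-1)):
    p=rc+rR@np.array([x*.05,y*.075]); print("rack z8",proj(i,[*p,.008]).round(1))
im=cv2.imread("pics/w10.png");cv2.imwrite("pics/w10a.png",cv2.resize(im[235:370,20:180],None,fx=4,fy=4,interpolation=cv2.INTER_CUBIC))
cv2.imwrite("pics/w10b.png",cv2.resize(im[240:370,420:620],None,fx=4,fy=4,interpolation=cv2.INTER_CUBIC))
E
```

```text
tcp local [-0.0258 -0.0406  0.1158] seat [ 0.6183 -0.2034  0.1072]
rest z8 [ 68.2 249.4]
rest z8 [156.3 257.6]
rest z8 [157.4 358.7]
rest z8 [ 75.7 351.6]
rack z8 [444.1 255. ]
rack z8 [618.  258.7]
rack z8 [432.6 356.9]
```

View pics/w10a.png

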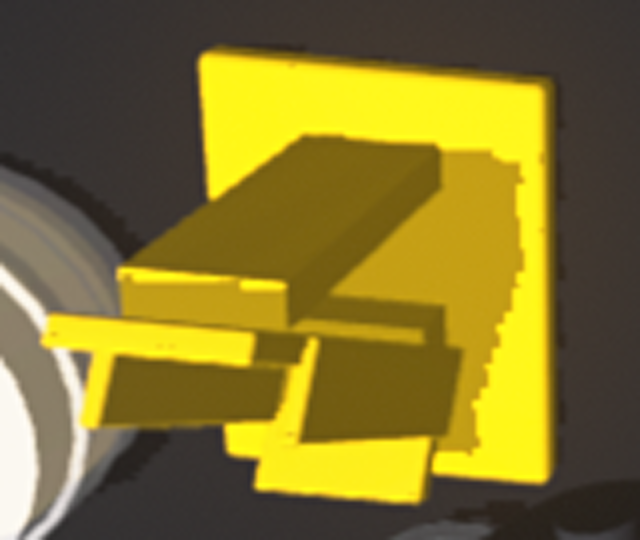

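View pics/w10b.png

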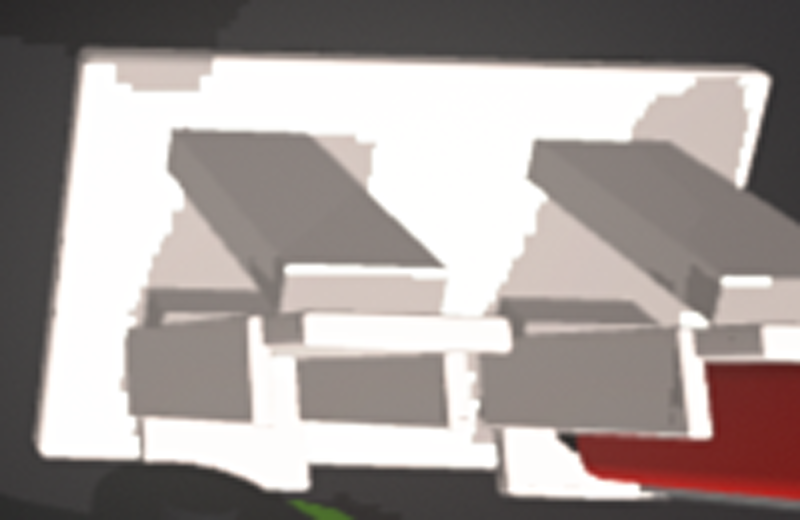

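```bash
 cat > c.py <<'E'
from rest import *
import sys
up,off=float(sys.argv[1]),float(sys.argv[2]); v=float(sys.argv[3]) if len(sys.argv)>3 else 4
plan(seat(up,off),tool(yR,30),1,vmax=v)
E
python3 c.py .12 .008
```

```text
t 8.55 q [-0.18 -0.14  1.83  0.    1.45 -1.75] err mm [  23.7 -176.3   17.2] rv [ 0.026 -0.514  0.097] F [-1.   0.5 -1. ] op 0.0204
{"tx":-0.48,"ty":-3.52,"tz":-0.34,"wx":0.005,"wy":-0.103,"wz":0.019,"jaw":1}
{"tx":-0.58,"ty":-3.52,"tz":-0.26,"wx":0.005,"wy":-0.103,"wz":0.019,"jaw":1}
{"tx":-0.68,"ty":-3.50,"tz":-0.18,"wx":0.005,"wy":-0.103,"wz":0.019,"jaw":1}
{"tx":-0.76,"ty":-3.49,"tz":-0.09,"wx":0.005,"wy":-0.103,"wz":0.019,"jaw":1}
{"tx":-0.83,"ty":-3.48,"tz":0.01,"wx":0.005,"wy":-0.103,"wz":0.019,"jaw":1}
```

Emit:
send_rows(
  series=[
    {"tx": -0.5, "ty": -3.5, "tz": -0.6, "wx": 0.005, "wy": -0.103, "wz": 0.019, "jaw": 1.0},
    {"tx": -0.6, "ty": -3.5, "tz": -0.4, "wx": 0.005, "wy": -0.103, "wz": 0.019, "jaw": 1.0},
    {"tx": -0.7, "ty": -3.5, "tz": -0.2, "wx": 0.005, "wy": -0.103, "wz": 0.019, "jaw": 1.0},
    {"tx": -0.8, "ty": -3.4, "tz": 0, "wx": 0.005, "wy": -0.103, "wz": 0.019, "jaw": 1.0},
    {"tx": -0.8, "ty": -3.0, "tz": 0, "wx": 0.005, "wy": -0.103, "wz": 0.019, "jaw": 1.0},
  ],
)

```text
t: 9.18
tool_pos: [0.5643, -0.1931, 0.2076]
tool_rot: [0.129, 2.614, -0.029]
contact_force: [0.4, 0.8, -1.9]
opening: 0.0202
```

Emit:
send_rows(
  series=[
    {"tx": 0, "ty": 0, "tz": 0, "wx": 0, "wy": 0, "wz": 0, "jaw": 1.0},
  ],
)

```text
t: 9.3
tool_pos: [0.562, -0.194, 0.2041]
tool_rot: [0.135, 2.618, -0.028]
contact_force: [-0.7, 0.5, -1.3]
opening: 0.0209
```

```bash
python3 c.py .12 .008; python3 - <<'E'
from rest import *
i=ctrl.camera_info("wrist");im=ctrl.get_image("wrist");cv2.imwrite("pics/w11.png",im[:,:,::-1])
im=ctrl.get_image("top");cv2.imwrite("pics/t11.png",im[:,:,::-1])
for x,y in((-1,-1),(-1,1),(1,1),(1,-1)):
    p=yc+yR@np.array([x*.05,y*.0375]); print("rest z8",proj(i,[*p,.008]).round(1))
E
```

```text
t 9.3 q [-0.58 -0.35  2.05  0.28  0.99 -2.15] err mm [ 3.4 -4.  11. ] rv [ 0.005 -0.004 -0.003] F [-0.7  0.5 -1.3] op 0.0209
{"tx":-0.88,"ty":-0.35,"tz":-0.77,"wx":0.005,"wy":-0.004,"wz":-0.003,"jaw":1}
rest z8 [265.2 109.1]
rest z8 [363.1 108.8]
rest z8 [355.2 205.9]
rest z8 [274.8 206.3]
```

View pics/w11.png

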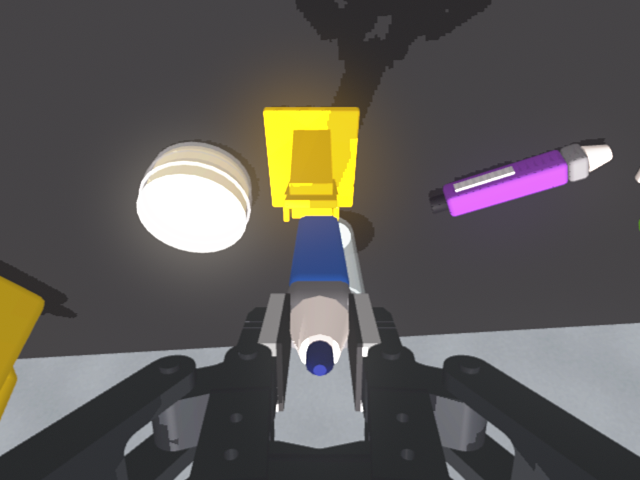

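```bash
sed -i 's/seat(up,off)/seat(up,off,-.0012)/' c.py; python3 c.py .095 .005 3
```

```text
t 9.4 q [-0.57 -0.35  2.05  0.28  0.99 -2.14] err mm [ 11.9  -7.6 -13.4] rv [ 0.007 -0.003 -0.   ] F [ 0.4  0.1 -1.4] op 0.0208
{"tx":-0.43,"ty":-0.65,"tz":1.78,"wx":0.007,"wy":-0.003,"wz":-0.000,"jaw":1}
```

Emit:
send_rows(
  series=[
    {"tx": -0.6, "ty": -0.6, "tz": 0.6, "wx": 0.007, "wy": -0.003, "wz": 0, "jaw": 1.0},
    {"tx": 0, "ty": -0.1, "tz": 0.8, "wx": 0, "wy": 0, "wz": 0, "jaw": 1.0},
    {"tx": 0, "ty": 0, "tz": 0, "wx": 0, "wy": 0, "wz": 0, "jaw": 1.0},
  ],
)

```text
t: 9.78
tool_pos: [0.5766, -0.1988, 0.195]
tool_rot: [0.128, 2.617, -0.034]
contact_force: [-0.2, -0.5, -0.8]
opening: 0.0207
```

```bash
python3 c.py .095 .005 3; python3 - <<'E'
from rest import *
i=ctrl.camera_info("wrist");im=ctrl.get_image("wrist");cv2.imwrite("pics/w12.png",cv2.resize(im[80:400,220:440,::-1],None,fx=1.8,fy=1.8,interpolation=cv2.INTER_CUBIC))
im=ctrl.get_image("side");cv2.imwrite("pics/s12.png",cv2.resize(im[180:390,310:500,::-1],None,fx=2.8,fy=2.8,interpolation=cv2.INTER_CUBIC))
E
```

```text
t 9.78 q [-0.57 -0.3   2.03  0.28  0.96 -2.15] err mm [-1.4 -1.4 -3. ] rv [ 0.002 -0.002  0.003] F [-0.2 -0.5 -0.8] op 0.0207
{"tx":0.26,"ty":-0.15,"tz":0.20,"wx":0.002,"wy":-0.002,"wz":0.003,"jaw":1}
```

View pics/w12.png

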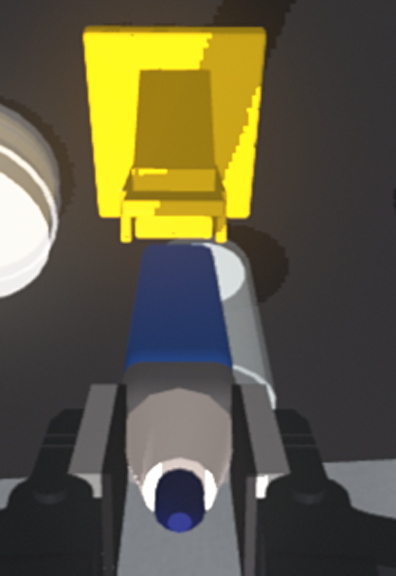

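View pics/s12.png

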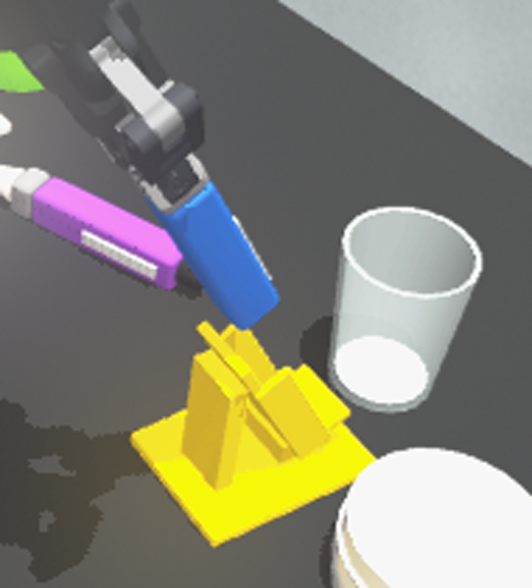

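Emit:
send_rows(
  series=[
    {"tx": 0.2, "ty": -0.2, "tz": 1.0, "wx": 0.002, "wy": -0.002, "wz": 0.003, "jaw": 1.0},
    {"tx": 0, "ty": 0, "tz": 2.0, "wx": 0, "wy": 0, "wz": 0, "jaw": 1.0},
    {"tx": 0, "ty": 0, "tz": 0.5, "wx": 0, "wy": 0, "wz": 0, "jaw": 1.0},
    {"tx": 0, "ty": 0, "tz": 0, "wx": 0, "wy": 0, "wz": 0, "jaw": 1.0},
  ],
)

```text
t: 10.38
tool_pos: [0.5929, -0.2029, 0.1637]
tool_rot: [0.133, 2.612, -0.038]
contact_force: [0.3, -0.1, -0.8]
opening: 0.0203
```

```bash
python3 c.py .05 .005 3
```

```text
t 10.38 q [-0.55 -0.23  2.03  0.29  0.88 -2.15] err mm [  4.6   0.4 -10.8] rv [-0.002  0.003  0.001] F [ 0.3 -0.1 -0.8] op 0.0203
{"tx":0.14,"ty":0.09,"tz":1.16,"wx":-0.002,"wy":0.003,"wz":0.001,"jaw":1}
```

Emit:
send_rows(
  series=[
    {"tx": 0.1, "ty": 0.1, "tz": 1.5, "wx": -0.002, "wy": 0.003, "wz": 0, "jaw": 1.0},
    {"tx": 0, "ty": 0, "tz": 1.5, "wx": 0, "wy": 0, "wz": 0, "jaw": 1.0},
    {"tx": 0, "ty": 0, "tz": 0.3, "wx": 0, "wy": 0, "wz": 0, "jaw": 1.0},
    {"tx": 0, "ty": 0, "tz": 0, "wx": 0, "wy": 0, "wz": 0, "jaw": 1.0},
  ],
)

```text
t: 10.88
tool_pos: [0.6098, -0.2038, 0.1333]
tool_rot: [0.132, 2.615, -0.036]
contact_force: [-0.1, 0.1, -0.7]
opening: 0.0202
```

```bash
python3 c.py .01 .003 3; python3 - <<'E'
from rest import *
im=ctrl.get_image("wrist");cv2.imwrite("pics/w13.png",cv2.resize(im[80:400,220:440,::-1],None,fx=1.8,fy=1.8,interpolation=cv2.INTER_CUBIC))
im=ctrl.get_image("side");cv2.imwrite("pics/s13.png",cv2.resize(im[200:390,330:480,::-1],None,fx=3,fy=3,interpolation=cv2.INTER_CUBIC))
E
```

```text
t 10.88 q [-0.54 -0.15  2.01  0.29  0.82 -2.16] err mm [  5.9  -0.6 -15.9] rv [0.    0.    0.001] F [-0.1  0.1 -0.7] op 0.0202
{"tx":0.28,"ty":0.01,"tz":1.68,"wx":0.000,"wy":0.000,"wz":0.001,"jaw":1}
```

View pics/w13.png

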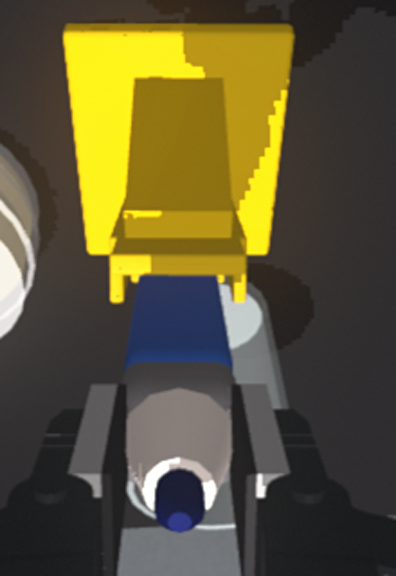

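View pics/s13.png

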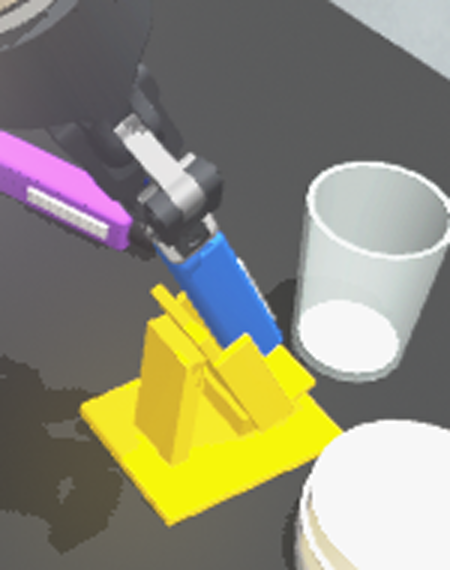

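Emit:
send_rows(
  series=[
    {"tx": 0.1, "ty": 0, "tz": 1.2, "wx": 0, "wy": 0, "wz": 0, "jaw": 1.0},
    {"tx": 0.1, "ty": 0, "tz": 0.5, "wx": 0, "wy": 0, "wz": 0, "jaw": 1.0},
    {"tx": 0, "ty": 0, "tz": 0, "wx": 0, "wy": 0, "wz": 0, "jaw": 1.0},
  ],
)

```text
t: 11.35
tool_pos: [0.6172, -0.2048, 0.1177]
tool_rot: [0.132, 2.613, -0.037]
contact_force: [0.4, 0.7, -0.7]
opening: 0.0209
```

```bash
python3 c.py .0 .001 3
```

```text
t 11.35 q [-0.53 -0.11  2.01  0.3   0.79 -2.17] err mm [  1.8   0.2 -10.1] rv [-0.001  0.002  0.001] F [ 0.4  0.7 -0.7] op 0.0209
{"tx":0.35,"ty":0.04,"tz":0.96,"wx":-0.001,"wy":0.002,"wz":0.001,"jaw":1}
```

Emit:
send_rows(
  series=[
    {"tx": 0.15, "ty": 0, "tz": 0.4, "wx": 0, "wy": 0.002, "wz": 0, "jaw": 1.0},
    {"tx": 0.1, "ty": 0, "tz": 0.2, "wx": 0, "wy": 0, "wz": 0, "jaw": 1.0},
    {"tx": 0, "ty": 0, "tz": 0, "wx": 0, "wy": 0, "wz": 0, "jaw": 1.0},
  ],
)

```text
t: 11.72
tool_pos: [0.6181, -0.2049, 0.111]
tool_rot: [0.132, 2.615, -0.037]
contact_force: [0.3, 1.1, -0.1]
opening: 0.0206
```

```bash
python3 c.py .0 .001 3
```

```text
t 11.72 q [-0.53 -0.1   2.01  0.3   0.77 -2.17] err mm [ 0.9  0.3 -3.3] rv [-0.001 -0.     0.001] F [ 0.3  1.1 -0.1] op 0.0206
{"tx":0.09,"ty":0.04,"tz":0.33,"wx":-0.001,"wy":-0.000,"wz":0.001,"jaw":1}
```

Emit:
send_rows(
  series=[
    {"tx": 0, "ty": 0, "tz": 0.15, "wx": 0, "wy": 0, "wz": 0, "jaw": 1.0},
    {"tx": 0, "ty": 0, "tz": 0.15, "wx": 0, "wy": 0, "wz": 0, "jaw": 1.0},
  ],
)

```text
t: 11.98
tool_pos: [0.6199, -0.2053, 0.1087]
tool_rot: [0.132, 2.615, -0.037]
contact_force: [0.3, 1.1, -1.6]
opening: 0.0206
```

Emit:
send_rows(
  series=[
    {"tx": 0, "ty": 0, "tz": 0.15, "wx": 0, "wy": 0, "wz": 0, "jaw": 1.0},
  ],
)

```text
t: 12.1
tool_pos: [0.6214, -0.2059, 0.1092]
tool_rot: [0.132, 2.612, -0.039]
contact_force: [-7.8, 1.5, 10.8]
opening: 0.0208
```

```bash
python3 c.py .0 .0 3
```

```text
t 12.1 q [-0.53 -0.09  2.01  0.3   0.77 -2.17] err mm [-3.3  1.3 -2. ] rv [-0.002  0.003  0.001] F [-7.8  1.5 10.8] op 0.0208
{"tx":0.40,"ty":0.10,"tz":0.00,"wx":-0.002,"wy":0.003,"wz":0.001,"jaw":1}
```

Emit:
send_rows(
  series=[
    {"tx": 0.3, "ty": 0.1, "tz": -0.1, "wx": 0, "wy": 0.003, "wz": 0, "jaw": 1.0},
    {"tx": 0.1, "ty": 0, "tz": 0, "wx": 0, "wy": 0, "wz": 0, "jaw": 1.0},
  ],
)

```text
t: 12.35
tool_pos: [0.6178, -0.2046, 0.1085]
tool_rot: [0.132, 2.615, -0.039]
contact_force: [0.6, 0.4, -1.2]
opening: 0.0206
```

```bash
python3 c.py .0 .0 3
```

```text
t 12.35 q [-0.53 -0.1   2.01  0.3   0.77 -2.17] err mm [ 0.3  0.1 -1.4] rv [-0.002  0.001  0.001] F [ 0.6  0.4 -1.2] op 0.0206
{"tx":0.04,"ty":0.01,"tz":0.13,"wx":-0.002,"wy":0.001,"wz":0.001,"jaw":1}
```

Emit:
send_rows(
  series=[
    {"tx": 0.1, "ty": 0, "tz": 0.1, "wx": 0, "wy": 0, "wz": 0, "jaw": 1.0},
    {"tx": 0.1, "ty": 0, "tz": 0.05, "wx": 0, "wy": 0, "wz": 0, "jaw": 1.0},
  ],
)

```text
t: 12.6
tool_pos: [0.6177, -0.2048, 0.1071]
tool_rot: [0.132, 2.612, -0.04]
contact_force: [0.8, -0.0, 1.3]
opening: 0.0205
```

```bash
python3 c.py .0 .0 3; python3 - <<'E'
from rest import *
im=ctrl.get_image("side");cv2.imwrite("pics/s14.png",cv2.resize(im[200:390,330:480,::-1],None,fx=3,fy=3,interpolation=cv2.INTER_CUBIC))
E
```

```text
t 12.6 q [-0.53 -0.1   2.02  0.3   0.76 -2.17] err mm [0.4 0.2 0.1] rv [-0.003  0.003  0.001] F [ 0.8 -0.   1.3] op 0.0205
{"tx":-0.04,"ty":0.03,"tz":0.01,"wx":-0.003,"wy":0.003,"wz":0.001,"jaw":1}
```

View pics/s14.png

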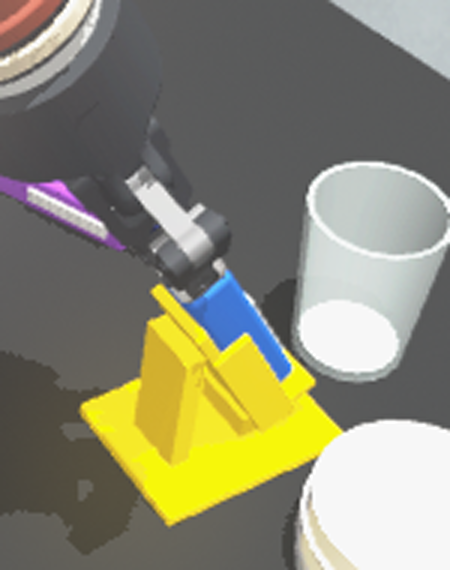

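Emit:
send_rows(
  series=[
    {"tx": 0, "ty": 0, "tz": 0, "wx": 0, "wy": 0, "wz": 0, "jaw": 0.7},
    {"tx": 0, "ty": 0, "tz": 0, "wx": 0, "wy": 0, "wz": 0, "jaw": 0.6},
    {"tx": 0, "ty": 0, "tz": 0, "wx": 0, "wy": 0, "wz": 0, "jaw": 0.45},
    {"tx": 0, "ty": 0, "tz": 0, "wx": 0, "wy": 0, "wz": 0, "jaw": 0.45},
  ],
)

```text
t: 13.15
tool_pos: [0.6168, -0.2045, 0.1059]
tool_rot: [0.132, 2.614, -0.039]
contact_force: [-0.5, 0.2, -0.5]
opening: 0.0468
```

```bash
python3 c.py .0 .0 3; python3 - <<'E'
from rest import *
im=ctrl.get_image("wrist");cv2.imwrite("pics/w15.png",cv2.resize(im[80:480,180:460,::-1],None,fx=1.5,fy=1.5,interpolation=cv2.INTER_CUBIC))
im=ctrl.get_image("side");cv2.imwrite("pics/s15.png",cv2.resize(im[200:390,330:480,::-1],None,fx=3,fy=3,interpolation=cv2.INTER_CUBIC))
E
```

```text
t 13.15 q [-0.53 -0.1   2.02  0.3   0.76 -2.17] err mm [ 1.4 -0.1  1.3] rv [-0.002  0.001  0.001] F [-0.5  0.2 -0.5] op 0.0468
{"tx":-0.18,"ty":0.01,"tz":-0.04,"wx":-0.002,"wy":0.001,"wz":0.001,"jaw":1}
```

View pics/s15.png

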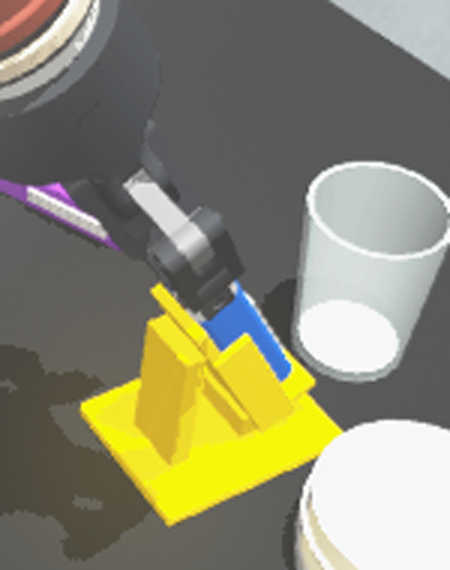

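View pics/w15.png

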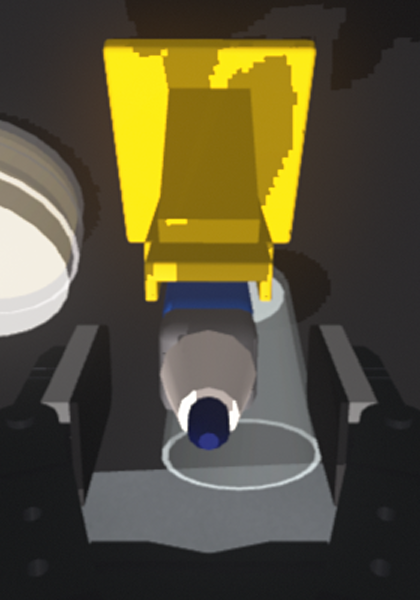

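Emit:
send_rows(
  series=[
    {"tx": 0, "ty": 0, "tz": -1.0, "wx": 0, "wy": 0, "wz": 0, "jaw": 0.4},
    {"tx": 0, "ty": 0, "tz": -2.5, "wx": 0, "wy": 0, "wz": 0, "jaw": 0.4},
    {"tx": 0, "ty": 0, "tz": -3.5, "wx": 0, "wy": 0, "wz": 0, "jaw": 0.4},
    {"tx": 0, "ty": 0, "tz": -4.0, "wx": 0, "wy": 0, "wz": 0, "jaw": 0.4},
    {"tx": 0, "ty": 0, "tz": -2, "wx": 0, "wy": 0, "wz": 0, "jaw": 0.4},
  ],
)

```text
t: 13.88
tool_pos: [0.5489, -0.1968, 0.2219]
tool_rot: [0.132, 2.617, -0.038]
contact_force: [0.4, 0.3, 0.2]
opening: 0.0513
```

Emit:
send_rows(
  series=[
    {"tx": 1.5, "ty": 0, "tz": -2.0, "wx": 0, "wy": 0, "wz": 0, "jaw": 0.4},
    {"tx": 0, "ty": 0, "tz": 0, "wx": 0, "wy": 0, "wz": 0, "jaw": 0.4},
    {"tx": 0, "ty": 0, "tz": 0, "wx": 0, "wy": 0, "wz": 0, "jaw": 0.4},
  ],
)

```text
t: 14.25
tool_pos: [0.5259, -0.1951, 0.2367]
tool_rot: [0.131, 2.61, -0.044]
contact_force: [-0.1, -0.1, 0.3]
opening: 0.0516
```

```bash
python3 c.py .0 .0 9|head -1; python3 - <<'E'
from rest import *
for n in("wrist","side","top"):
    im=ctrl.get_image(n);cv2.imwrite(f"pics/{n}16.png",im[:,:,::-1])
    if n=="side": cv2.imwrite("pics/s16.png",cv2.resize(im[200:390,330:480,::-1],None,fx=3,fy=3,interpolation=cv2.INTER_CUBIC))
a=cv2.imread("pics/top0.png");b=cv2.imread("pics/top16.png");d=(np.abs(a.astype(int)-b).max(2)>60).astype(np.uint8)
print(cv2.connectedComponentsWithStats(d)[2])
E
```

```text
t 14.25 q [-0.62 -0.48  2.09  0.28  1.08 -2.17] err mm [  92.2   -9.4 -129.6] rv [-0.005  0.005  0.003] F [-0.1 -0.1  0.3] op 0.0516
[[     0      0    640    480 301231]
 [   216    198     24     37    466]
 [   400    199     26     42    682]
 [   222    232      1      1      1]
 [   224    233      7      7     26]
 [   387    234     11      8     57]
 [   219    241      4      2      6]
 [   416    286      8     15     56]
 [   460    290      9     16     57]
 [   411    324      2      2      2]
 [   402    335     13      5     33]
 [   416    338      4      3      7]
 [   420    341      1      1      1]
 [   495    345     14      4     46]
 [   441    361     79     44    868]
 [   465    403     18      7     64]
 [   475    406     26     74    622]
 [   500    406     34     31    419]
 [     0    423     13     15     87]
 [   493    422     82     58   2125]
 [   492    440      2      1      2]
 [    25    445     26     16    273]
 [   427    462     10     18     60]
 [   472    477      3      3      6]
 [   437    479      1      1      1]
 [   440    479      1      1      1]
 [   582    478      1      1      1]]
```

View pics/s16.png

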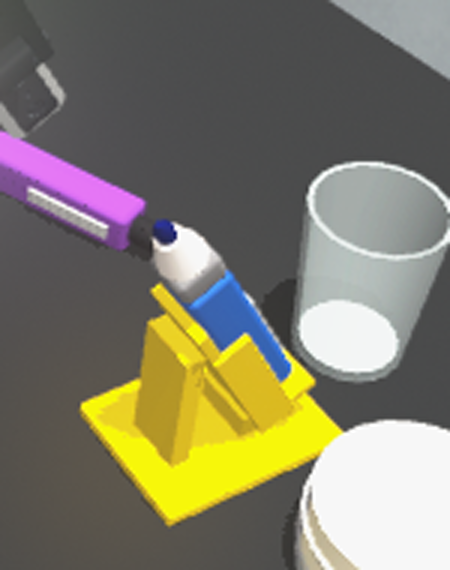

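View pics/wrist16.png

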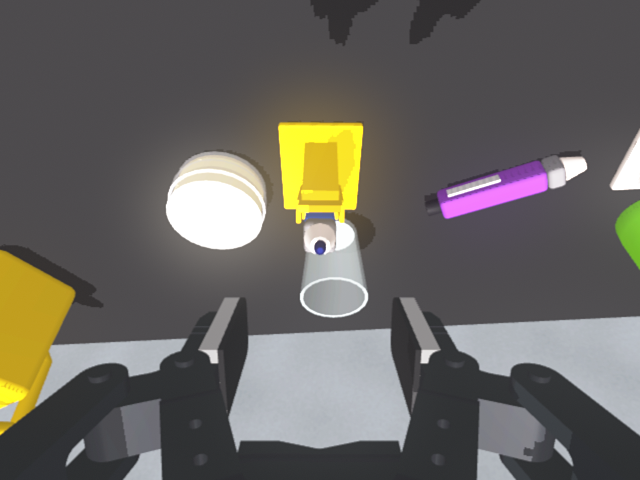

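View pics/top16.png

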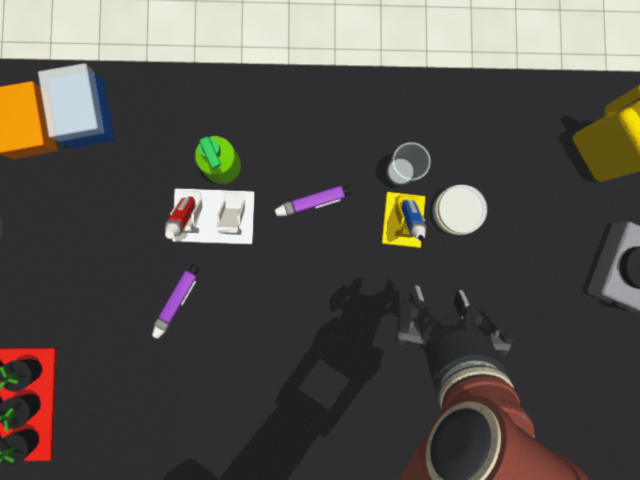

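```bash
python3 -c "
from station import ctrl
print(ctrl.finish_job())"
```

```text
the job is handed in; nothing more can be done
None
```

The blue marker is clicked and leaning tip up in the yellow rest, released, with the arm backed well clear. I handed the job in at about 14.4 s, well under the 61 s limit.

- **Grip and lift:** I took it by the barrel along its own axis, found with the cameras, and drew it up out of the rack. The side and wrist pictures showed it firmly held.
- **Clicking:** I pressed it upright on the bare bench at about (0.54, -0.02). The button started moving at about 6 N and travelled about 10 mm. It then stopped hard, with the force rising to 29 N. The wrist picture afterwards showed the dark writing tip out.
- **Placing:** In the rest I lowered it until the ledge pushed back. The highest force I read there was about 13 N, at the depth expected for a clicked marker. I then eased it against the back plate and opened the jaws.

**Last checks:**
- Side, top and wrist pictures show it centred in the channel, leaning tip up.
- Compared with the first top picture, only the marker, the arm and shadows changed. The red marker, beaker, dishes and soap bottle look unmoved.
- Wrist force read about zero at the end.

**What disagreed:**
- **Camera views:** They differed by about 2 mm on where the rest is, so I shifted the placing by 1.2 mm. The marker then sat centred between the cheeks.
- **Finger opening:** It read about 20.5 mm on the 24 mm barrel, but the grip did not slip.
- **During the push:** The tool crept about 14 mm across the bench and the marker bent slightly in the grip. It sprang back straight when lifted.

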